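# Roll-test the copper tubes and fit the round one in the soldering jig

### The arm

A 6-joint arm with a two-finger parallel gripper is mounted at the origin on the work surface. World frame = base frame: x ahead of the robot, y to its left, z up, the work surface at z = 0. Lengths are in m, angles in rad, forces in N, time in s.
With the tool pointing down it reaches from about 0.25 to 0.775 m from the base axis. Payload 4 kg.
Tool frame: the origin (TCP) lies at the very end of the fingers, on their centre line; the grasp point (between the pads) lies 19 mm behind it; x points along the fingers, y is the direction in which the jaws open and shut, and the axes are right-handed (so a half turn about x gives the same grasp; the last joint's range is limited). The gripper opens to 94 mm and grips with 3 to 60 N. Pads are 16 mm wide; open, the fingers measure 119 mm over their backs; the gripper's body (75 mm by 177 mm) begins 78 mm behind the grasp point.
Start: joints at [1.234, 0.087, 1.371, -0, 1.684, -0.103], TCP at [0.127, 0.535, 0.206] pointing down, gripper open.
Joint ranges: [-3.1, 3.1], [-0.76, 2.03], [0.27, 2.55], [-1.08, 4.22], [0.17, 2.65], [-2.57, 2.57]. Speed limits (rad/s): [2.79, 2.79, 3.14, 3.14, 3.14, 3.14].

### API

Orientations are given as [roll, pitch, yaw] about the fixed x, y, z axes, in that order (R = Rz(yaw) Ry(pitch) Rx(roll)).
In Python, from workcell import telemetry, vision, env gives the robot as it stands.
- The arm moves only by the tool move_arm, never from a script. Its argument "commands" is a list of rows, each a list of 7 numbers: the finger opening in cm, from 0 to 9.4, then the shift along the tool's x, y, z in cm, then the turn, a rotation vector about the tool's x, y, z in rad. In form: [[gripper, tx, ty, tz, wx, wy, wz], ...]. A call has 1 to 10 rows; each row shifts and turns the pose as measured when the row begins, along the tool's axes as they then stand; what a row does not reach is not made up. A row lasts 1/8 s, in which the tool goes at most 62.5 mm and 10.7 degrees, less where a joint would pass 70% of its speed; a pose out of reach is approached as far as the arm can. A call with a gripper value outside its range is refused whole. The fingers move at their own pace and stop on an object; "newtons" is the grip in N (left out, the last holds). Time passes only in rows, so rows that do not move let the fingers close. It gives the time, the measured TCP pose, the force and the opening at its end, in the units of the state.
- telemetry.sense(): the state, without advancing time (a new reading comes with each control period).
- vision.snapshot(name): name is "scene" or "top" or "wrist"; returns the picture (384x512x3 uint8, red, green, blue); there is no depth.
- vision.camera_model(name): a dict with "fx", "fy", "cx", "cy" (pixels), "position" and "orientation" of the camera in the world; the wrist camera has in their place "T_tool_cam" (4x4, takes a point from camera to tool coordinates, whose origin is the TCP and whose axes are the tool frame's). Camera axes: x right, y down, z forward; pixel columns grow to the right and rows downward; lengths in m; the calibration is good to about 2 mm. A picture is of the moment at which its call begins: read the wrist's pose just before it. camera_model takes no time and is no camera call.
- env.close_job(): hands the job in, once; it reports no verdict.
The state is a dict: "time": time; "qpos": joint angles; "dq": joint speeds; "joint_torque": joint torques, N m; "tcp_pos": TCP position; "ee_rot": TCP orientation; "ft_force": force on the tool from outside, world axes, zero at the start; "ft_torque": the same for the moment, N m; "width": opening from 0.0 (shut) to 1.0 (fully open).
Only numpy, scipy, OpenCV 4.12 (cv2) and the standard library are available. Lean on these libraries where they do the work, as an engineer would, in place of code of your own. Each camera call takes 0.05 s, during which the arm holds its last target.

### The job

Find the one tube that is still truly round: let the tubes go on the roll-test ramp, axis across the slope, until one rolls down into the gutter; dented tubes stay where they are laid. Tip the round tube nose-first into the brass socket of the soldering jig with its tail raised over the lip, straighten it and slide it fully home, and let go. Every other tube goes in the grey scrap box; leave the elbows, jar and valve where they are.

Things in the scene. Friction and masses are not known exactly. Their poses are not given: they have to be found in the camera images.
- tube_a_c (a point): one of 3 or 4 copper tubes, 28 mm diameter, 120 mm long, 0.1 kg; point: its centre, x along the tube. One is round and rolls. The others are dented: one side flattened along the whole length (flat 17 mm wide, 11 mm from the axis). They start flat side down (own -z), so they look round from above, and laid on the ramp that way up they stay put. Absent tubes: None
- tube_b_c (a point): as tube_a_c: another such tube (round or dented, to be found out); same frame
- tube_c_c (a point): as tube_a_c: another such tube (round or dented, to be found out); same frame
- tube_d_c (a point): as tube_a_c: another such tube (round or dented, to be found out); same frame
- ramp: fixed aluminium roll-test ramp; origin on the table under its middle. Level gutter floor 15 mm above the table from x = -120 to -65 mm, then a slope rising at 17 degrees towards +x up to x = 120 mm. Side rails: 164 mm between them, 15 mm above the surface. Two stop posts at x = -125, y = +-55 mm (10 x 30 mm, 33 mm high) hold a tube that has rolled down; the 80 mm between them is free for a finger
- ramp_release (a point): point on the slope's surface, on its middle line, 60 mm uphill of the ramp's origin: lay a tube here, axis across the slope (along the ramp's y). Frame as the ramp's (level)
- ramp_gutter (a point): point on the gutter's floor on the middle line, 106 mm downhill of the ramp's origin: a tube resting against the posts lies with its axis 14 mm above it
- jig: fixed blue soldering jig, base 200 x 90 x 14 mm, origin on the table. Brass block (x = -100 to -50 mm, 60 mm wide, 22 to 82 mm above the table) with a blind level socket along the jig's x, opening to +x. Facing it an upright lip (60 mm wide, 10 mm thick, near face x = 64 mm, i.e. 114 mm from the mouth; top 46 mm above the table). Between them it is open down to the base
- jig_lip (a point): middle of the lip's top edge. It reaches 8 mm above the underside of a seated tube and stands 6 mm too near the mouth for the tube to go in level: carry the tail over the lip, raised at least 5 degrees, put the nose 6 to 12 mm into the mouth, then lower the tail and slide home
- jig_mouth (a point): centre of the socket's mouth (29.5 mm bore with a 2 mm chamfer), 52 mm above the table; jig's frame, +x points out of the socket
- jig_seat (a point): centre of the socket's floor, 36 mm behind the mouth: the end of a tube pushed fully home touches here
- scrap_box: fixed grey open scrap box, 190 (x) x 160 (y) x 60 mm high, walls and floor 5 mm; origin under its centre
- elbow_a_c (a point): bystander: copper elbow fitting, 40 mm, lying among the tubes; about 11 mm above the table
- elbow_b_c (a point): bystander: another such elbow
- jar_c (a point): bystander: white flux jar, 48 mm diameter, 55 mm high; point half-way up
- valve_c (a point): bystander: brass valve with green hand wheel, about 100 x 45 x 82 mm; point 40 mm up
There are look-alikes about, which are no part of the job. Leave any orange look-alike of the scrap_box alone.

How it is judged:
By the outcome, as a careful person would: the job done as asked, in the order asked, and still so for the second after the job is handed in, with the robot touching nothing.
Of tube_b, tube_c, tube_d only 2 to 3 are there at a start; the rules pass over those that are not, and their reading is None.
At some moment in a run one of tube_a, tube_b, tube_c, tube_d may be knocked a few centimetres aside while the robot is not near it.
It also fails if it takes over 210 s, if anything falls off the work surface, if the arm or the gripper's body presses on something with over 40 N, if the wrist force passes 120 N, or if a joint passes its speed limit or range.

## Working session

There is one attempt and no reset: what is moved stays moved. The work goes in short steps, Python scripts to look and compute and a tool call to move; the robot and the scene stay as the last step left them, time stands still between calls to the robot, and variables do not carry over. Pictures are saved under pics/ and viewed, and the job is handed in when it is done.

Besides the shell and the picture viewer there is one more tool, called after ">>>" as name(argument=value, ...) on one line, values as JSON. move_arm: Moves the arm, as the interface text tells. Its arguments: {"type":"object","properties":{"commands":{"type":"array"},"newtons":{"type":"number"}},"required":["commands"]}

```bash
ls; mkdir -p pics; cat > h.py <<'E'
import numpy as np, cv2
from workcell import telemetry, vision, env
from scipy.spatial.transform import Rotation as R
def snap(name,fn):
    im=vision.snapshot(name); cv2.imwrite('pics/'+fn,im[:,:,::-1]); return im
E
python3 - <<'E'
from h import *
print(telemetry.sense())
for n in ['scene','top','wrist']:
    print(n,vision.camera_model(n)); snap(n,n+'0.png')
E
```

```text
pics
{'time': 0.0, 'qpos': array([ 1.23388548e+00,  8.79849673e-02,  1.37221725e+00,  1.66187690e-05,
        1.68361939e+00, -1.03115763e-01]), 'dq': array([-5.12340782e-04, -1.41163932e-03,  1.30104304e-03,  1.91057004e-03,
        5.48781114e-05,  3.69365682e-05]), 'joint_torque': array([ 3.46288125e-04, -3.40178525e+01, -3.02430403e+01,  7.17255310e-02,
        3.29174171e-02, -1.71795073e-04]), 'tcp_pos': array([0.12724588, 0.5345199 , 0.20430659]), 'ee_rot': array([-1.68132225,  1.56856731, -1.91511548]), 'ft_force': array([ 0.52967975, -0.52507913, -0.16144201]), 'ft_torque': array([ 0.00208024, -0.00234703, -0.02460571]), 'width': 0.9992329674936336}
scene {'fx': 355.7083447033253, 'fy': 355.7083447033253, 'cx': 257.8357475311521, 'cy': 186.63887673910543, 'position': array([1.03607736, 0.08629451, 0.74421287]), 'orientation': array([-2.45024329,  0.00815036,  1.75338255])}
top {'fx': 391.15593637615433, 'fy': 391.15593637615433, 'cx': 259.24517393035893, 'cy': 185.03837939828182, 'position': array([ 0.23326441, -0.02996003,  1.15808677]), 'orientation': array([-2.93016583,  0.00350847, -1.69816422])}
wrist {'fx': 342.5044231169674, 'fy': 342.5044231169674, 'cx': 254.30065934762163, 'cy': 195.3485539917398, 'T_tool_cam': array([[-1.98397732e-04, -2.88233829e-01,  9.57560035e-01,
        -1.77839388e-01],
       [ 9.99999980e-01, -3.54637357e-05,  1.96516012e-04,
         1.12340266e-03],
       [-2.26839067e-05,  9.57560055e-01,  2.88233830e-01,
        -8.48030131e-02],
       [ 0.00000000e+00,  0.00000000e+00,  0.00000000e+00,
         1.00000000e+00]])}
```

View pics/top0.png

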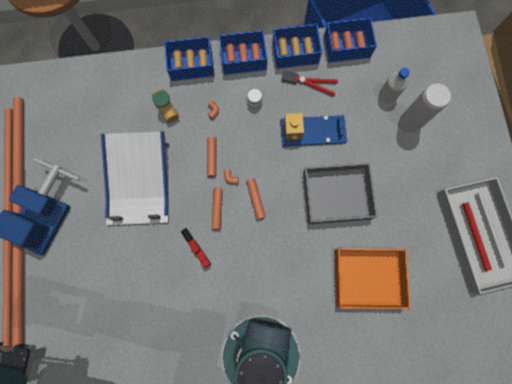

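View pics/scene0.png

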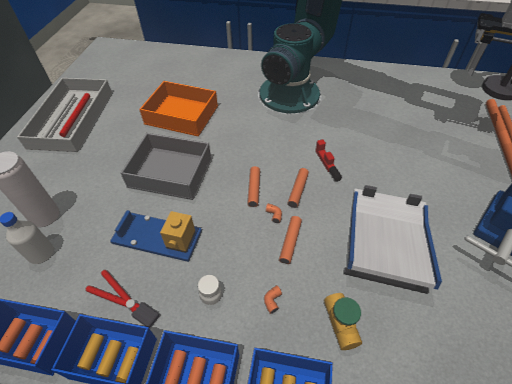

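View pics/wrist0.png

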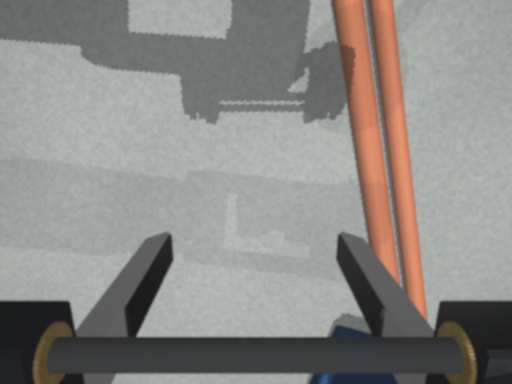

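The top view shows three tubes, at about (211,157), (217,209) and (255,199). The ramp is at (135,178), with its posts at the bottom. The jig is at (315,130) with the brass block at its left end, and the grey box is at (340,193). Next I'll zoom in.

```bash
cat >> h.py <<'E'
def cam(name):
    c=vision.camera_model(name)
    if 'position' in c:
        Rm=R.from_euler('xyz',c['orientation']).as_matrix(); t=np.array(c['position'])
    else:
        s=telemetry.sense(); Rt=R.from_euler('xyz',s['ee_rot']).as_matrix()
        T=c['T_tool_cam']; Rm=Rt@T[:3,:3]; t=Rt@T[:3,3]+s['tcp_pos']
    return c,Rm,t
def px2w(name,u,v,z):
    c,Rm,t=cam(name)
    d=Rm@np.array([(u-c['cx'])/c['fx'],(v-c['cy'])/c['fy'],1.])
    return t+d*(z-t[2])/d[2]
def w2px(name,p):
    c,Rm,t=cam(name); q=Rm.T@(np.asarray(p)-t)
    return np.array([c['fx']*q[0]/q[2]+c['cx'],c['fy']*q[1]/q[2]+c['cy']])
def axes(cx,cy,yaw,z=0):
    pass
E
python3 - <<'E'
from h import *
im=cv2.imread('pics/top0.png')
cv2.imwrite('pics/c1.png',cv2.resize(im[80:240,90:290],None,fx=4,fy=4,interpolation=cv2.INTER_CUBIC)[:600])
cv2.imwrite('pics/c2.png',cv2.resize(im[90:240,260:400],None,fx=4,fy=4,interpolation=cv2.INTER_CUBIC))
hsv=cv2.cvtColor(im,cv2.COLOR_BGR2HSV)
m=((hsv[...,0]<14)&(hsv[...,1]>110)&(hsv[...,2]>80)).astype(np.uint8)
n,l,st,c=cv2.connectedComponentsWithStats(m)
for i in range(1,n):
    if st[i,4]>40 and 190<c[i][0]<280 and 85<c[i][1]<250:
        p=np.argwhere(l==i)[:,::-1].astype(np.float32); r=cv2.minAreaRect(p)
        w=px2w('top',*r[0],0.014)
        b=cv2.boxPoints(r); ws=np.array([px2w('top',*q,0.014) for q in b])
        e=[ws[1]-ws[0],ws[2]-ws[1]]; L=[np.linalg.norm(x) for x in e]; k=int(np.argmax(L))
        print(r[0],st[i,4],w.round(4),np.round(L,4),np.degrees(np.arctan2(e[k][1],e[k][0])).round(1))
E
```

```text
(213.0, 109.0) 102 [0.7367 0.0552 0.014 ] [0.0251 0.0533] 174.0
(211.5, 156.0) 299 [0.5855 0.0754 0.014 ] [0.0215 0.1202] 174.1
(229.75003051757812, 177.25001525878906) 106 [0.5124 0.0277 0.014 ] [0.0279 0.0522] -142.7
(255.2774200439453, 198.56228637695312) 319 [ 0.4381 -0.0403  0.014 ] [0.0245 0.1206] -171.9
(216.55760192871094, 208.50222778320312) 316 [0.4231 0.0769 0.014 ] [0.117  0.0244] -8.0
```

View pics/c1.png

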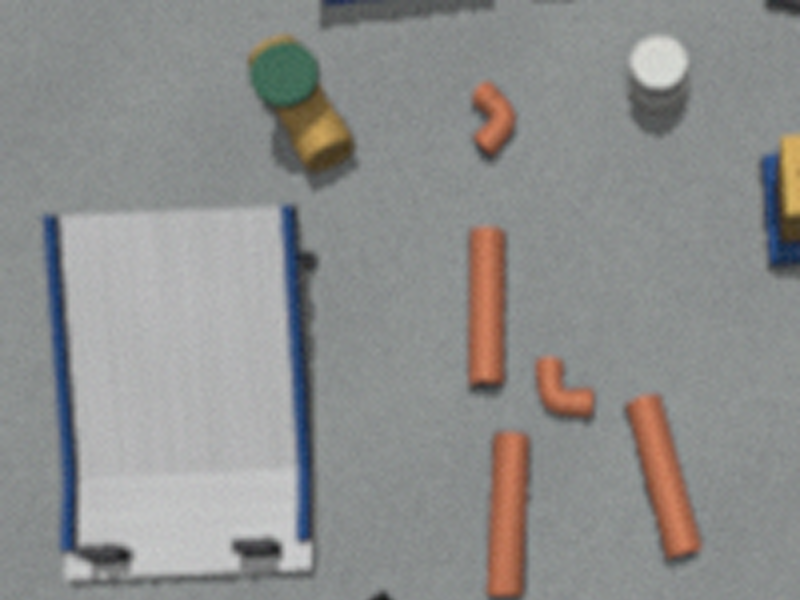

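View pics/c2.png

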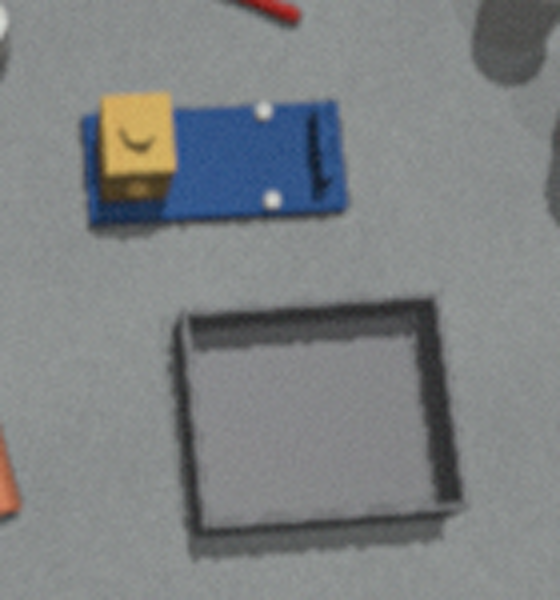

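```bash
cat > fit.py <<'E'
from h import *
from scipy.optimize import least_squares
def fit(local,px,p0,name='top'):
    c,Rm,t=cam(name); local=np.array(local);px=np.array(px,float)
    def f(p):
        co,s=np.cos(p[2]),np.sin(p[2])
        w=np.c_[p[0]+co*local[:,0]-s*local[:,1],p[1]+s*local[:,0]+co*local[:,1],local[:,2]]
        q=(w-t)@Rm
        return (np.c_[c['fx']*q[:,0]/q[:,2]+c['cx'],c['fy']*q[:,1]/q[:,2]+c['cy']]-px).ravel()
    r=least_squares(f,p0,loss='soft_l1'); return r.x,r.fun.reshape(-1,2)
E
python3 - <<'E'
from fit import *
def c(pts,ox,oy): return [(ox+(a+.5)/4-.5,oy+(b+.5)/4-.5) for a,b in pts]
p,r=fit([(-.065,.082,.015),(-.065,-.082,.015),(.12,.082,.0716),(.12,-.082,.0716),(-.12,.055,.033),(-.12,-.055,.033)],
 c([(79,474),(297,468),(63,213),(281,207),(105,551),(257,544)],90,80),[.5,.28,0])
print('ramp',p.round(4),r.round(1).tolist())
p,r=fit([(-.1,.045,.014),(.1,.045,.014),(.1,-.045,.014),(-.1,-.045,.014),(-.1,.03,.082),(-.05,.03,.082),(-.05,-.03,.082),(-.1,-.03,.082)],
 c([(82,115),(337,100),(347,210),(90,225),(101,93),(170,92),(175,172),(103,172)],260,90),[.65,-.22,-1.57])
print('jig',p.round(4),r.round(1).tolist())
p,r=fit([(-.095,.08,.06),(.095,.08,.06),(.095,-.08,.06),(-.095,-.08,.06)],
 c([(178,313),(435,297),(465,507),(197,533)],260,90),[.5,-.3,-1.57])
print('box',p.round(4),r.round(1).tolist())
E
```

```text
ramp [ 0.5493  0.3023 -0.0902] [[-0.0, 0.9], [0.7, 0.3], [-0.6, 0.5], [0.9, -0.0], [-0.4, -1.1], [-0.4, -0.8]]
jig [ 0.6282 -0.2496 -1.6477] [[1.5, -0.7], [2.0, -0.1], [2.3, 0.0], [1.4, -0.5], [-1.7, 0.8], [-1.9, 0.2], [-1.6, -0.3], [-0.9, 0.5]]
box [ 0.417  -0.2801 -1.6239] [[-0.7, -0.1], [0.2, -0.8], [0.3, 1.4], [0.1, -0.1]]
```

```bash
cat >> h.py <<'E'
def down(jaw_yaw,tilt=0.,tilt_axis_yaw=0.):
    """tool x down, tool y along jaw_yaw; then tilt (rad) about horizontal world axis at tilt_axis_yaw"""
    x=np.array([0,0,-1.]); y=np.array([np.cos(jaw_yaw),np.sin(jaw_yaw),0]); z=np.cross(x,y)
    M=np.c_[x,y,z]
    a=np.array([np.cos(tilt_axis_yaw),np.sin(tilt_axis_yaw),0])*tilt
    return R.from_rotvec(a).as_matrix()@M
def plan(p,M):
    s=telemetry.sense(); Rt=R.from_euler('xyz',s['ee_rot']).as_matrix()
    rv=R.from_matrix(Rt.T@M).as_rotvec(); d=np.asarray(p)-s['tcp_pos']
    print('t',round(s['time'],2),'pos',s['tcp_pos'].round(4),'F',s['ft_force'].round(1),'w',round(s['width']*9.4,2))
    print(' turn',rv.round(4),'deg',np.degrees(np.linalg.norm(rv)).round(1),' shift cm if now',(Rt.T@d*100).round(2),'after turn',(M.T@d*100).round(2))
E
python3 - <<'E'
from h import *
s=telemetry.sense();Rt=R.from_euler('xyz',s['ee_rot']).as_matrix();print(Rt.round(3), s['qpos'].round(3))
T1=(.5855,.0754,.12)
a=np.radians(174.1)
for jy in (a-np.pi/2,a+np.pi/2): plan(T1,down(jy))
jr=-.0902
for jy in (jr,jr+np.pi): plan(T1,down(jy))
E
```

```text
[[-0.001  0.232  0.973]
 [-0.002  0.973 -0.232]
 [-1.    -0.002 -0.   ]] [ 1.234  0.088  1.372  0.     1.684 -0.103]
t 0.15 pos [0.1273 0.5346 0.2046] F [ 0.6 -0.   0. ] w 9.41
 turn [-0.1308 -0.0003  0.0017] deg 7.5  shift cm if now [  8.5  -34.04  55.22] after turn [  8.46 -40.97  50.3 ]
t 0.15 pos [0.1273 0.5346 0.2046] F [ 0.6 -0.   0. ] w 9.41
 turn [3.0108e+00 2.5000e-03 5.0000e-04] deg 172.5  shift cm if now [  8.5  -34.04  55.22] after turn [  8.46  40.97 -50.3 ]
t 0.15 pos [0.1273 0.5346 0.2046] F [ 0.6 -0.   0. ] w 9.41
 turn [1.4272e+00 1.0000e-03 1.5000e-03] deg 81.8  shift cm if now [  8.5  -34.04  55.22] after turn [ 8.46 49.77 41.61]
t 0.15 pos [0.1273 0.5346 0.2046] F [ 0.6 -0.   0. ] w 9.41
 turn [-1.7144e+00 -1.6000e-03  1.1000e-03] deg 98.2  shift cm if now [  8.5  -34.04  55.22] after turn [  8.46 -49.77 -41.61]
```

>>> move_arm(commands=[[9.4,0,0,0,-0.131,0,0],[6,0,-4.0,4.8,0,0,0],[6,0,-4.0,4.8,0,0,0],[6,0,-4.0,4.8,0,0,0],[6,0,-4.0,4.8,0,0,0],[6,0,-4.0,4.8,0,0,0],[6,0,-4.0,4.8,0,0,0],[6,0,-4.0,4.8,0,0,0],[6,0,-4.0,4.8,0,0,0],[6,0,-4.0,4.8,0,0,0]], newtons=20)

```text
time: 1.4
tcp_pos: [0.5224, 0.134, 0.2013]
ee_rot: [-2.075, 1.567, -2.163]
ft_force: [-0.2, -0.0, 0.0]
width: 0.635
```

```bash
python3 - <<'E'
from h import *
plan((.5855,.0754,.12),down(np.radians(84.1)))
E
```

```text
t 1.4 pos [0.5224 0.134  0.2013] F [-0.2 -0.   0. ] w 5.97
 turn [ 0.0149 -0.002   0.0038] deg 0.9  shift cm if now [ 8.14 -5.25  6.81] after turn [ 8.13 -5.18  6.87]
```

>>> move_arm(commands=[[6,2.7,-2.7,3.5,0.015,0,0],[6,2.7,-2.7,3.5,0,0,0],[6,0,0,0,0,0,0]])

```text
time: 1.78
tcp_pos: [0.5905, 0.0672, 0.1442]
ee_rot: [-2.299, 1.565, -2.409]
ft_force: [-0.7, 1.3, -0.5]
width: 0.636
```

```bash
python3 - <<'E'
from h import *
plan((.5855,.0754,.12),down(np.radians(84.1)))
snap('wrist','w1.png')
for dx in (-.06,.06): print(w2px('wrist',(.5855+dx*.9945,.0754-dx*.104,.014)))
E
```

```text
t 1.77 pos [0.5905 0.0672 0.1442] F [-0.7  1.3 -0.5] w 5.97
 turn [-0.0071 -0.0036  0.004 ] deg 0.5  shift cm if now [ 2.42  0.77 -0.58] after turn [ 2.42  0.77 -0.58]
[260.19396921 115.03771967]
[260.11936277 240.16466245]
```

View pics/w1.png

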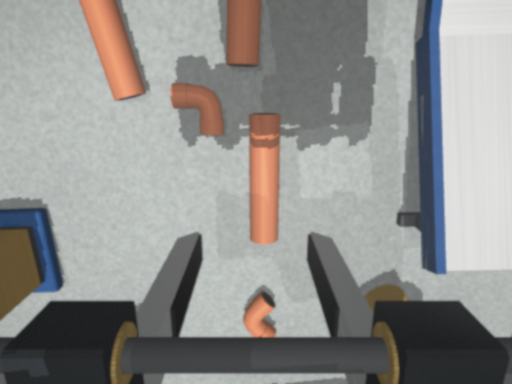

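```bash
python3 - <<'E'
from h import *
plan((.5855,.079,.003),down(np.radians(84.1)))
E
```

```text
t 1.82 pos [0.5904 0.0685 0.146 ] F [-0.5 -0.5  0.7] w 5.97
 turn [-0.0056 -0.0015  0.0029] deg 0.4  shift cm if now [14.3   1.03 -0.58] after turn [14.3   0.99 -0.59]
```

>>> move_arm(commands=[[6,4.0,0.8,-0.5,0,0,0.003],[6,4.0,0,0,0,0,0],[6,3.5,0,0,0,0,0],[6,1.0,0,0,0,0,0]])

```text
time: 2.33
tcp_pos: [0.5877, 0.0824, 0.0254]
ee_rot: [0.418, 1.56, 0.315]
ft_force: [-0.8, -0.4, 1.0]
width: 0.641
```

```bash
python3 - <<'E'
from h import *
plan((.5855,.079,.003),down(np.radians(84.1)))
E
```

```text
t 2.33 pos [0.5877 0.0824 0.0254] F [-0.8 -0.4  1. ] w 6.02
 turn [-0.0007  0.0094 -0.0042] deg 0.6  shift cm if now [ 2.24 -0.37 -0.2 ] after turn [ 2.24 -0.36 -0.18]
```

>>> move_arm(commands=[[6,1.5,-0.3,0,0,0.009,-0.004],[6,0.6,0,0,0,0,0],[6,0,0,0,0,0,0]])

```text
time: 2.7
tcp_pos: [0.5893, 0.0808, 0.0071]
ee_rot: [0.173, 1.565, 0.072]
ft_force: [-0.3, 0.1, 1.4]
width: 0.639
```

```bash
python3 - <<'E'
from h import *
plan((.5855,.079,.003),down(np.radians(84.1)))
E
```

```text
t 2.7 pos [0.5893 0.0808 0.0071] F [-0.3  0.1  1.4] w 6.01
 turn [ 0.0013  0.0054 -0.001 ] deg 0.3  shift cm if now [ 0.4  -0.21 -0.36] after turn [ 0.41 -0.21 -0.36]
```

>>> move_arm(commands=[[6,0.4,0,-0.4,0,0,0],[2,0,0,0,0,0,0],[2,0,0,0,0,0,0],[2,0,0,0,0,0,0],[2,0,0,0,0,0,0]])

```text
time: 3.32
tcp_pos: [0.5867, 0.0808, 0.0053]
ee_rot: [0.111, 1.561, 0.009]
ft_force: [-0.4, -0.4, 0.3]
width: 0.29
```

```bash
python3 - <<'E'
from h import *
plan((.5855,.079,.003),down(np.radians(84.1)))
E
```

```text
t 3.33 pos [0.5867 0.0808 0.0053] F [-0.4 -0.4  0.3] w 2.72
 turn [ 0.0008  0.0097 -0.0011] deg 0.6  shift cm if now [ 0.22 -0.19 -0.11] after turn [ 0.23 -0.19 -0.11]
```

>>> move_arm(commands=[[2,-4,0,0,0,0,0],[2,-5,0,0,0,0,0],[2,-5,0,0,-0.17,0,0],[2,-3,0,0,-0.17,0,0],[2,0,0,0,-0.17,0,0],[2,0,0,0,-0.17,0,0],[2,0,0,0,-0.17,0,0],[2,0,0,0,-0.17,0,0],[2,0,0,0,0,0,0]])

```text
time: 4.45
tcp_pos: [0.5833, 0.0813, 0.1774]
ee_rot: [-0.442, 1.567, 0.507]
ft_force: [-0.3, -0.1, -1.1]
width: 0.287
```

```bash
cat >> h.py <<'E'
RAMP=np.array([.5493,.3023,-.0902])
def loc(F,x,y,z):
    c,s=np.cos(F[2]),np.sin(F[2]); return np.array([F[0]+c*x-s*y,F[1]+s*x+c*y,z])
def ramp_tgt(h,x=.06,y=0.):
    th=np.radians(17); n=np.array([-np.sin(th),0,np.cos(th)])
    q=np.array([x,y,.015+(x+.065)*np.tan(th)])+n*h
    return loc(RAMP,*q), down(RAMP[2],-th,RAMP[2]+np.pi/2)
E
python3 - <<'E'
from h import *
print(telemetry.sense()['qpos'].round(2))
plan(ramp_tgt(.05)[0],ramp_tgt(.05)[1])
plan(ramp_tgt(.05)[0],down(RAMP[2]))
E
```

```text
[ 0.04  0.18  1.32  0.    1.64 -2.48]
t 4.45 pos [0.5833 0.0813 0.1774] F [-0.3 -0.1 -1.1] w 2.7
 turn [ 2.5861 -0.3833  0.1014] deg 149.9  shift cm if now [ 7.68 11.73 18.26] after turn [  7.05  -3.04 -21.7 ]
t 4.45 pos [0.5833 0.0813 0.1774] F [-0.3 -0.1 -1.1] w 2.7
 turn [ 2.6107  0.0032 -0.0037] deg 149.6  shift cm if now [ 7.68 11.73 18.26] after turn [  7.63  -0.84 -21.7 ]
```

>>> move_arm(commands=[[2,0,0,0,0.185,0,0],[2,0,0,0,0.185,0,0],[2,0,0,0,0.185,0,0],[2,0,0,0,0.185,0,0],[2,0,0,0,0.185,0,0],[2,0,0,0,0.185,0,0],[2,0,0,0,0.185,0,0],[2,0,0,0,0.185,0,0],[2,0,0,0,0.185,0,0],[2,0,0,0,0.185,0,0]])

```text
time: 5.7
tcp_pos: [0.5816, 0.0818, 0.1737]
ee_rot: [-2.864, 1.566, 2.487]
ft_force: [-0.3, -0.6, -1.6]
width: 0.291
```

>>> move_arm(commands=[[2,0,0,0,0.185,0,0],[2,0,0,0,0.185,0,0],[2,0,0,0,0.185,0,0],[2,0,0,0,0.185,0,0],[2,0,0,-5,0,0,0],[2,0,0,-5,0,0,0],[2,0,0,-5,0,0,0],[2,0,0,-5,0,0,0]])

```text
time: 6.7
tcp_pos: [0.6059, 0.2815, 0.1717]
ee_rot: [-1.675, 1.564, 2.904]
ft_force: [0.5, 0.0, -1.5]
width: 0.291
```

```bash
python3 - <<'E'
from h import *
print(telemetry.sense()['qpos'].round(2))
plan(ramp_tgt(.05)[0],ramp_tgt(.05)[1])
E
```

```text
[0.35 0.36 1.1  0.   1.68 0.48]
t 6.7 pos [0.6059 0.2815 0.1717] F [ 0.5  0.  -1.5] w 2.74
 turn [-0.0438  0.0056  0.3037] deg 17.6  shift cm if now [ 7.08 -1.3  -1.5 ] after turn [ 6.38 -3.29 -1.56]
```

>>> move_arm(commands=[[2,0,0,0,-0.022,0,0.155],[2,0,0,0,-0.022,0.005,0.15],[2,2,-1.6,-0.7,0,0,0],[2,2,-1.6,-0.7,0,0,0],[2,0,0,0,0,0,0]])

```text
time: 7.32
tcp_pos: [0.5861, 0.3027, 0.1128]
ee_rot: [1.564, 1.277, -0.103]
ft_force: [0.0, -0.3, -1.4]
width: 0.287
```

```bash
python3 - <<'E'
from h import *
plan(ramp_tgt(.004)[0],ramp_tgt(.05)[1])
snap('wrist','w2.png'); snap('scene','s2.png')
im=cv2.imread('pics/s2.png');cv2.imwrite('pics/s2c.png',cv2.resize(im[150:310,290:490],None,fx=3.5,fy=3.5))
E
```

```text
t 7.33 pos [0.5861 0.3027 0.1128] F [ 0.  -0.3 -1.4] w 2.7
 turn [-0.0047  0.0036  0.0031] deg 0.4  shift cm if now [5.98 0.51 0.34] after turn [5.99 0.49 0.37]
```

View pics/w2.png

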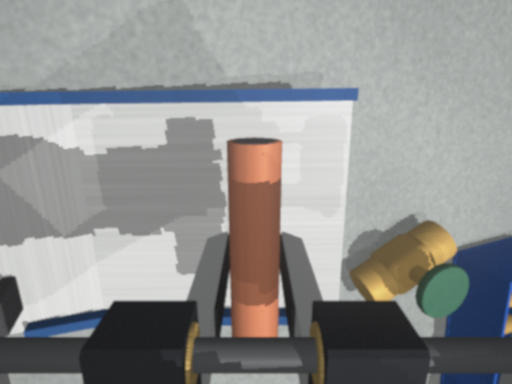

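View pics/s2c.png

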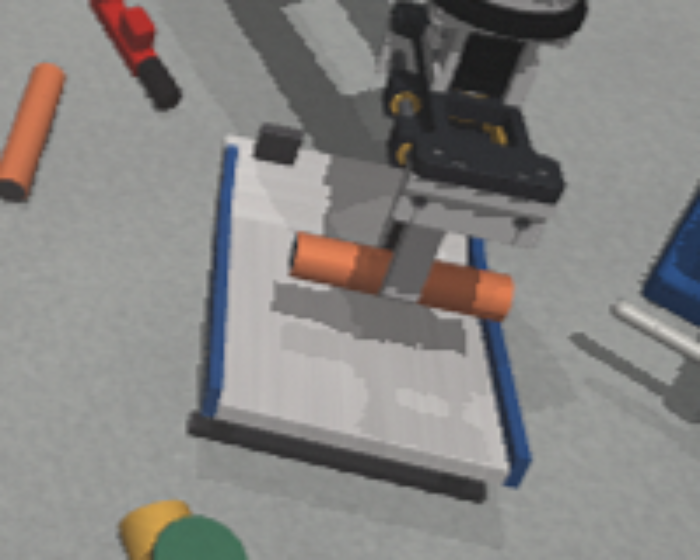

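```bash
python3 - <<'E'
from h import *
for q in [(.12,-.082,.0716),(.12,-.082,.0873),(.12,-.086,.0873),(.12,0,.0716)]: print(q,w2px('wrist',loc(RAMP,*q)).round(1))
im=cv2.imread('pics/w2.png');cv2.imwrite('pics/w2c.png',cv2.resize(im[70:230,230:390],None,fx=3.7,fy=3.7,interpolation=cv2.INTER_CUBIC))
E
```

```text
(0.12, -0.082, 0.0716) [332.7 308.4]
(0.12, -0.082, 0.0873) [342.7 319.9]
(0.12, -0.086, 0.0873) [342.4 324.2]
(0.12, 0, 0.0716) [339.2 215.3]
```

View pics/w2c.png

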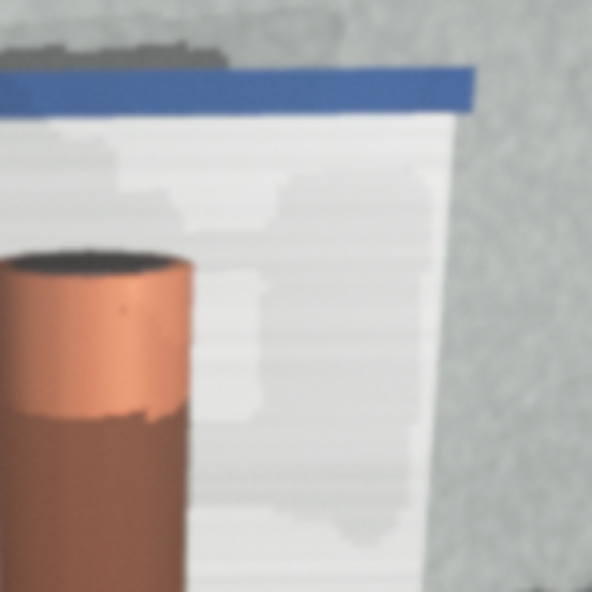

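```bash
python3 - <<'E'
from h import *
for q in [(.12,.082,.0716),(.12,.082,.0873),(.12,.086,.0873),(.12,0,.0716)]: print(q,w2px('wrist',loc(RAMP,*q)).round(1))
plan(*ramp_tgt(.004))
E
```

```text
(0.12, 0.082, 0.0716) [347.1 103.5]
(0.12, 0.082, 0.0873) [360.2 104.2]
(0.12, 0.086, 0.0873) [360.8  97.8]
(0.12, 0, 0.0716) [339.2 215.3]
t 7.42 pos [0.5888 0.3029 0.1164] F [-0.7  0.1 -0.7] w 2.71
 turn [-0.0057  0.0011 -0.0027] deg 0.4  shift cm if now [6.25 0.11 0.41] after turn [6.25 0.13 0.41]
```

>>> move_arm(commands=[[2,2.5,0.1,0.3,0,0,0],[2,2.5,0,0.1,0,0,0],[2,0,0,0,0,0,0]])

```text
time: 7.8
tcp_pos: [0.6098, 0.2974, 0.075]
ee_rot: [1.592, 1.262, -0.08]
ft_force: [0.1, 1.3, -0.8]
width: 0.288
```

```bash
python3 - <<'E'
from h import *
plan(*ramp_tgt(.004))
E
```

```text
t 7.8 pos [0.6098 0.2974 0.075 ] F [ 0.1  1.3 -0.8] w 2.71
 turn [-0.0121 -0.0031 -0.0124] deg 1.0  shift cm if now [ 1.66 -0.72  0.07] after turn [ 1.66 -0.7   0.06]
```

>>> move_arm(commands=[[2,1.0,-0.6,0,-0.012,0,-0.012],[2,0.3,0,0,0,0,0]])

```text
time: 8.05
tcp_pos: [0.61, 0.2982, 0.064]
ee_rot: [1.59, 1.27, -0.071]
ft_force: [-0.5, -0.1, -0.5]
width: 0.289
```

>>> move_arm(commands=[[2,0.3,0,0,0,0,0]])

```text
time: 8.18
tcp_pos: [0.6115, 0.2985, 0.0622]
ee_rot: [1.594, 1.268, -0.068]
ft_force: [-0.1, 0.4, -0.1]
width: 0.292
```

```bash
python3 - <<'E'
from h import *
plan(*ramp_tgt(.004))
E
```

```text
t 8.18 pos [0.6115 0.2985 0.0622] F [-0.1  0.4 -0.1] w 2.74
 turn [-0.0017 -0.0066 -0.0062] deg 0.5  shift cm if now [ 0.39 -0.49  0.18] after turn [ 0.39 -0.49  0.18]
```

Small downward steps until contact.

>>> move_arm(commands=[[2,0.3,0,0,0,0,0],[2,0,0,0,0,0,0]])

```text
time: 8.43
tcp_pos: [0.6125, 0.2987, 0.06]
ee_rot: [1.595, 1.267, -0.067]
ft_force: [-1.1, -0.0, -0.7]
width: 0.291
```

>>> move_arm(commands=[[2,0.3,0,0,0,0,0],[2,0,0,0,0,0,0]])

```text
time: 8.68
tcp_pos: [0.613, 0.2991, 0.0606]
ee_rot: [1.597, 1.266, -0.065]
ft_force: [0.3, -0.2, -1.0]
width: 0.292
```

```bash
python3 - <<'E'
from h import *
plan(*ramp_tgt(.004))
snap('wrist','w3.png'); snap('scene','s3.png')
im=cv2.imread('pics/s3.png');cv2.imwrite('pics/s3c.png',cv2.resize(im[150:310,290:490],None,fx=3.5,fy=3.5))
E
```

```text
t 8.68 pos [0.613  0.2991 0.0606] F [ 0.3 -0.2 -1. ] w 2.75
 turn [-0.0019 -0.0077 -0.0077] deg 0.6  shift cm if now [ 0.19 -0.58  0.26] after turn [ 0.2  -0.58  0.25]
```

View pics/s3c.png

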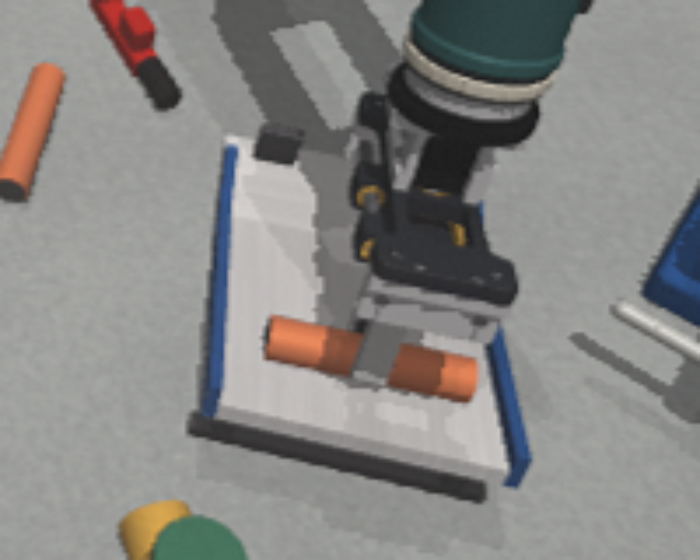

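>>> move_arm(commands=[[2,0.4,-0.3,0.1,0,0,0],[2,0,0,0,0,0,0]])

```text
time: 9.02
tcp_pos: [0.6136, 0.2993, 0.0606]
ee_rot: [1.607, 1.259, -0.055]
ft_force: [-0.5, 0.3, -0.9]
width: 0.29
```

>>> move_arm(commands=[[2,0.4,0,0,0,0,0],[2,0,0,0,0,0,0]])

```text
time: 9.28
tcp_pos: [0.6146, 0.2997, 0.0603]
ee_rot: [1.609, 1.259, -0.053]
ft_force: [0.5, -0.5, -0.7]
width: 0.291
```

```bash
python3 - <<'E'
from h import *
plan(*ramp_tgt(.004))
E
```

```text
t 9.28 pos [0.6146 0.2997 0.0603] F [ 0.5 -0.5 -0.7] w 2.73
 turn [-0.0028 -0.0115 -0.0153] deg 1.1  shift cm if now [ 0.11 -0.71  0.33] after turn [ 0.13 -0.71  0.33]
```

>>> move_arm(commands=[[2,0.7,-0.6,0.2,0,0,-0.01]])

```text
time: 9.4
tcp_pos: [0.6149, 0.3, 0.0594]
ee_rot: [1.626, 1.257, -0.036]
ft_force: [-9.7, -2.3, 31.6]
width: 0.29
```

```bash
python3 - <<'E'
from h import *
plan(*ramp_tgt(.004))
E
```

```text
t 9.4 pos [0.6149 0.3    0.0594] F [-9.7 -2.3 31.6] w 2.72
 turn [-0.0034 -0.0168 -0.0166] deg 1.4  shift cm if now [ 0.01 -0.71  0.36] after turn [ 0.03 -0.71  0.36]
```

>>> move_arm(commands=[[2,-0.3,0,0,0,0,0],[5,0,0,0,0,0,0],[5,0,0,0,0,0,0],[5,-1,0,0,0,0,0],[5,-3,0,0,0,0,0],[5,-4,0,0,0,0,0],[5,-4,0,0,0,0,0],[5,0,0,0,0,0,0]])

```text
time: 10.4
tcp_pos: [0.575, 0.3006, 0.1757]
ee_rot: [1.618, 1.263, -0.044]
ft_force: [-0.3, -0.3, -0.1]
width: 0.531
```

```bash
python3 - <<'E'
from h import *
plan(*ramp_tgt(.004))
snap('wrist','w4.png'); snap('scene','s4.png')
im=cv2.imread('pics/s4.png');cv2.imwrite('pics/s4c.png',cv2.resize(im[150:310,290:490],None,fx=3.5,fy=3.5))
E
```

```text
t 10.4 pos [0.575  0.3006 0.1757] F [-0.3 -0.3 -0.1] w 4.99
 turn [-0.003  -0.014  -0.0112] deg 1.0  shift cm if now [12.31 -0.44  0.23] after turn [12.32 -0.31  0.06]
```

View pics/s4c.png

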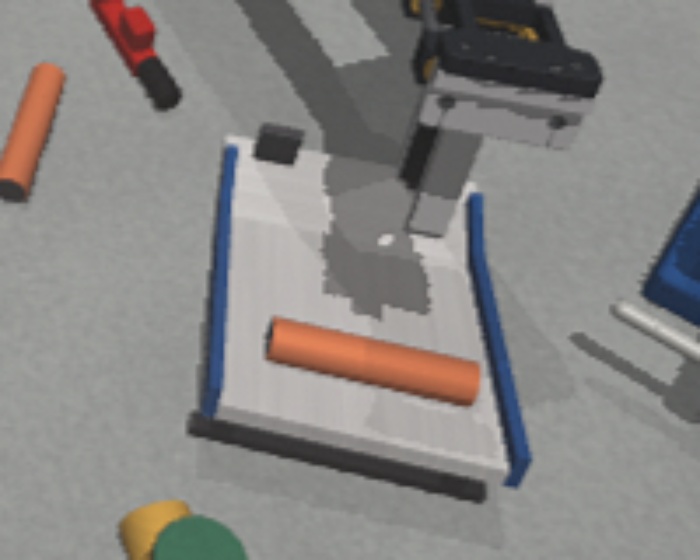

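View pics/w4.png

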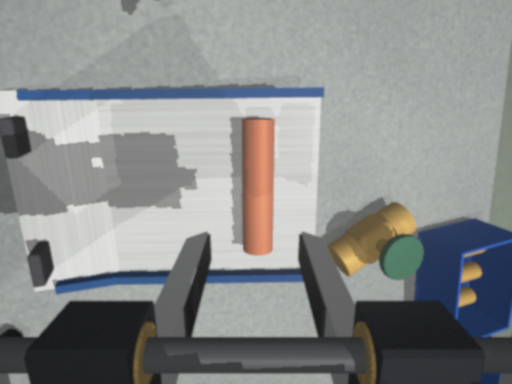

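```bash
python3 - <<'E'
from h import *
plan((.6145,.3,.0605),ramp_tgt(.004)[1])
E
```

```text
t 10.5 pos [0.5734 0.2993 0.1702] F [0.1 0.2 0.3] w 5.03
 turn [-0.0023 -0.0094 -0.0038] deg 0.6  shift cm if now [11.7   0.66 -0.33] after turn [11.69  0.7  -0.44]
```

>>> move_arm(commands=[[5,4,0.4,-0.2,0,0,0],[5,4,0.2,-0.2,0,0,0],[5,2.5,0,0,0,0,0],[5,0.8,0,0,0,0,0]])

```text
time: 11.0
tcp_pos: [0.6101, 0.2985, 0.0536]
ee_rot: [1.582, 1.282, -0.08]
ft_force: [-25.2, -4.1, 35.9]
width: 0.535
```

```bash
python3 - <<'E'
from h import *
plan((.6145,.3,.0605),ramp_tgt(.004)[1])
E
```

```text
t 11.0 pos [0.6101 0.2985 0.0536] F [-25.2  -4.1  35.9] w 5.03
 turn [-0.0013 -0.0029  0.0075] deg 0.5  shift cm if now [-0.54  0.6  -0.19] after turn [-0.54  0.61 -0.19]
```

>>> move_arm(commands=[[5,-0.6,0.5,0,0,0,0],[2,0,0,0,0,0,0],[2,0,0,0,0,0,0],[2,0,0,0,0,0,0],[2,0,0,0,0,0,0],[2,-2,0,0,0,0,0],[2,-5,0,0,0,0,0],[2,-5,0,0,0,0,0]])

```text
time: 12.0
tcp_pos: [0.5742, 0.2988, 0.1711]
ee_rot: [1.551, 1.297, -0.111]
ft_force: [-0.9, 0.5, -1.0]
width: 0.289
```

```bash
cat >> h.py <<'E'
BOX=np.array([.417,-.2801,-1.6239])
E
python3 - <<'E'
from h import *
print(telemetry.sense()['qpos'].round(2))
plan(loc(BOX,0,.03,.14),down(BOX[2]+np.pi/2))
E
```

```text
[ 0.47  0.15  1.4  -0.15  1.37  0.58]
t 12.0 pos [0.5742 0.2988 0.1711] F [-0.9  0.5 -1. ] w 2.72
 turn [-0.0378  0.0105 -0.2738] deg 15.8  shift cm if now [ 1.3  -8.   58.95] after turn [ 3.11 -9.63 58.64]
```

>>> move_arm(commands=[[2,0,0,0,-0.02,0,-0.137],[2,0,0,0,-0.02,0.01,-0.137],[2,0,-1,5.8,0,0,0],[2,0,-1,5.8,0,0,0],[2,0,-1,5.8,0,0,0],[2,0,-1,5.8,0,0,0],[2,0,-1,5.8,0,0,0],[2,0,-1,5.8,0,0,0],[2,0,-1,5.8,0,0,0],[2,0,-1,5.8,0,0,0]])

```text
time: 13.25
tcp_pos: [0.4737, -0.1669, 0.1855]
ee_rot: [1.821, 1.556, 0.215]
ft_force: [1.1, -0.2, -1.5]
width: 0.292
```

```bash
python3 - <<'E'
from h import *
plan(loc(BOX,0,.03,.08),down(BOX[2]+np.pi/2))
E
```

```text
t 13.25 pos [ 0.4737 -0.1669  0.1855] F [ 1.1 -0.2 -1.5] w 2.75
 turn [ 0.0182 -0.0037 -0.014 ] deg 1.3  shift cm if now [10.47 -2.42 11.6 ] after turn [10.55 -2.06 11.6 ]
```

>>> move_arm(commands=[[2,0,-1.0,5.5,0.018,0,-0.014],[2,0,-1.0,5.0,0,0,0],[2,0,0,0,0,0,0]])

```text
time: 13.62
tcp_pos: [0.4465, -0.2772, 0.1893]
ee_rot: [1.539, 1.566, -0.091]
ft_force: [0.3, 0.7, -0.9]
width: 0.292
```

```bash
python3 - <<'E'
from h import *
plan(loc(BOX,0,.03,.02),down(BOX[2]+np.pi/2))
snap('wrist','w5.png')
for q in [(-.09,.075,.06),(.09,.075,.06),(.09,-.075,.06),(-.09,-.075,.06)]: print(q,w2px('wrist',loc(BOX,*q)).round(0))
E
```

```text
t 13.62 pos [ 0.4465 -0.2772  0.1893] F [ 0.3  0.7 -0.9] w 2.74
 turn [-0.0056  0.0002 -0.0046] deg 0.4  shift cm if now [ 1.693e+01 -1.000e-02  4.400e-01] after turn [16.93  0.06  0.44]
(-0.09, 0.075, 0.06) [306.  94.]
(0.09, 0.075, 0.06) [299. 280.]
(0.09, -0.075, 0.06) [150. 280.]
(-0.09, -0.075, 0.06) [131.  95.]
```

View pics/w5.png

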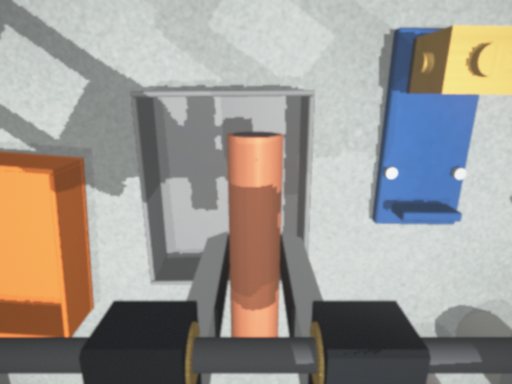

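>>> move_arm(commands=[[2,5,0,0.3,0,0,0],[2,5,0,0,0,0,0],[2,5,0,0,0,0,0],[2,0,0,0,0,0,0],[4,0,0,0,0,0,0],[4,0,0,0,0,0,0],[4,0,0,0,0,0,0],[4,-5,0,0,0,0,0],[4,-5,0,0,0,0,0],[6,-5,0,0,0,0,0]])

```text
time: 14.92
tcp_pos: [0.4522, -0.2731, 0.2031]
ee_rot: [1.276, 1.547, -0.342]
ft_force: [1.2, -1.5, 0.1]
width: 0.498
```

```bash
python3 - <<'E'
from h import *
print(telemetry.sense()['qpos'].round(2))
snap('wrist','w6.png');im=snap('top','t6.png')
plan((.4381,-.0403,.12),down(np.radians(98.1)))
cv2.imwrite('pics/t6c.png',cv2.resize(im[90:240,180:400,::-1],None,fx=3.5,fy=3.5,interpolation=cv2.INTER_CUBIC))
E
```

```text
[-0.66  0.02  1.44  0.01  1.65 -0.61]
t 15.03 pos [ 0.4553 -0.2755  0.2099] F [1.7 0.2 1.1] w 5.45
 turn [-1.7591  0.0417 -0.0118] deg 100.8  shift cm if now [  8.53  -3.13 -23.54] after turn [ 8.99 23.52  1.61]
```

View pics/w6.png

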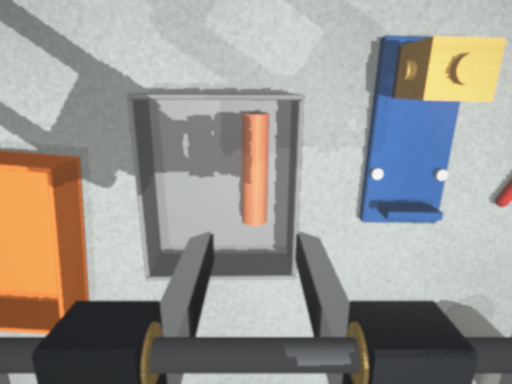

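View pics/t6c.png

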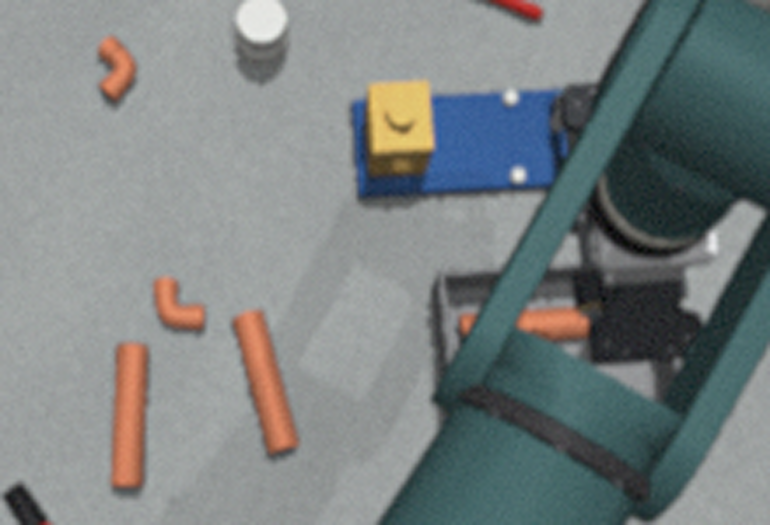

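>>> move_arm(commands=[[6,0,-0.4,-5.8,0,0.02,0],[6,0,-0.4,-5.8,0,0.02,0],[6,0,-0.4,-5.8,0,0,0],[6,0,-0.4,-5.0,0,0,0],[6,0,0,0,-0.185,0,0],[6,0,0,0,-0.185,0,0],[6,0,0,0,-0.185,0,0],[6,0,0,0,-0.185,0,0],[6,0,0,0,-0.185,0,0],[6,0,0,0,-0.185,0,0]])

```text
time: 16.27
tcp_pos: [0.4513, -0.0449, 0.2172]
ee_rot: [0.868, 1.516, 0.371]
ft_force: [-0.4, -0.4, 0.1]
width: 0.639
```

>>> move_arm(commands=[[6,2,0,0,-0.185,0,0],[6,2,0,0,-0.185,0,0],[6,2,0,0,-0.185,0,0],[6,0,0,0,0,0,0]])

```text
time: 16.77
tcp_pos: [0.4552, -0.0442, 0.1577]
ee_rot: [0.257, 1.511, 0.319]
ft_force: [0.2, -0.3, -0.2]
width: 0.639
```

```bash
python3 - <<'E'
from h import *
a=np.radians(8.1)
p=np.array((.4381,-.0403,.014)); d=np.array([np.cos(a),np.sin(a),0])*.06
print(w2px('wrist',p-d),w2px('wrist',p+d))
snap('wrist','w7.png')
plan((.4381,-.0403,.003),down(np.radians(98.1)))
E
```

```text
[250.71843186  91.96661105] [260.48651879 215.98820896]
t 16.82 pos [ 0.456  -0.0443  0.159 ] F [-0.5 -0.2  0.7] w 5.97
 turn [-0.0796  0.0602 -0.0121] deg 5.8  shift cm if now [15.48  0.29 -2.68] after turn [15.6   0.65 -1.71]
```

View pics/w7.png

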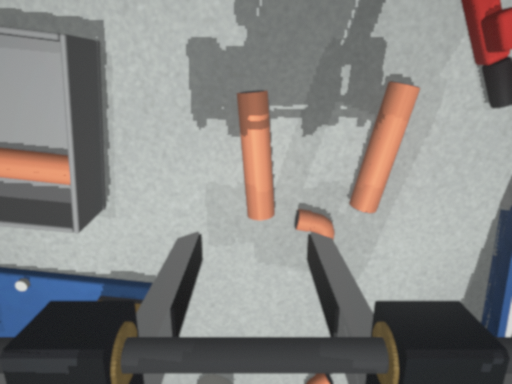

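>>> move_arm(commands=[[6,3,0,0,-0.08,0.06,-0.012],[6,4,0.3,-0.9,0,0,0],[6,4,0.3,-0.8,0,0,0],[6,2,0,0,0,0,0]])

```text
time: 17.32
tcp_pos: [0.4469, -0.042, 0.0345]
ee_rot: [-0.397, 1.554, -0.265]
ft_force: [-0.7, -0.3, -0.2]
width: 0.64
```

```bash
python3 - <<'E'
from h import *
plan((.4381,-.0403,.003),down(np.radians(98.1)))
E
```

```text
t 17.32 pos [ 0.4469 -0.042   0.0345] F [-0.7 -0.3 -0.2] w 6.02
 turn [-0.0096  0.0156  0.0066] deg 1.1  shift cm if now [ 3.13  0.3  -0.9 ] after turn [ 3.15  0.29 -0.85]
```

>>> move_arm(commands=[[6,1.6,0.3,-0.6,-0.01,0.015,0.006],[6,0.6,0,-0.3,0,0,0]])

```text
time: 17.58
tcp_pos: [0.4384, -0.0404, 0.0126]
ee_rot: [-0.538, 1.569, -0.399]
ft_force: [-1.0, -0.9, 0.5]
width: 0.642
```

```bash
python3 - <<'E'
from h import *
plan((.4381,-.0403,.003),down(np.radians(98.1)))
E
```

```text
t 17.57 pos [ 0.4384 -0.0404  0.0126] F [-1.  -0.9  0.5] w 6.03
 turn [-0.0024  0.0013  0.0008] deg 0.2  shift cm if now [ 0.96  0.02 -0.03] after turn [ 0.96  0.02 -0.03]
```

>>> move_arm(commands=[[6,0.7,0,0,0,0,0],[2,0,0,0,0,0,0],[2,0,0,0,0,0,0],[2,0,0,0,0,0,0],[2,0,0,0,0,0,0]])

```text
time: 18.2
tcp_pos: [0.4408, -0.041, 0.008]
ee_rot: [-0.388, 1.564, -0.251]
ft_force: [0.5, -0.9, -0.4]
width: 0.294
```

```bash
python3 - <<'E'
from h import *
print(telemetry.sense()['qpos'].round(2))
plan(ramp_tgt(.05)[0],down(RAMP[2]))
E
```

```text
[-0.22 -0.03  1.89 -0.    1.27 -1.93]
t 18.2 pos [ 0.4408 -0.041   0.008 ] F [ 0.5 -0.9 -0.4] w 2.76
 turn [ 1.7984  0.0072 -0.004 ] deg 103.0  shift cm if now [-9.26 31.47 19.93] after turn [ -9.3   12.25 -35.17]
```

>>> move_arm(commands=[[2,-4,0,0,0,0,0],[2,-5,0,0,0,0,0],[2,-5,0,0,0.185,0,0],[2,-2,0,0,0.185,0,0],[2,0,0,0,0.185,0,0],[2,0,0,0,0.185,0,0],[2,0,0,0,0.185,0,0],[2,0,0,0,0.185,0,0],[2,0,0,0,0.185,0,0],[2,0,0,0,0.185,0,0]])

```text
time: 19.45
tcp_pos: [0.4376, -0.0403, 0.1712]
ee_rot: [0.948, 1.569, -0.418]
ft_force: [-0.2, -0.3, -1.2]
width: 0.292
```

>>> move_arm(commands=[[2,0,0,0,0.185,0,0],[2,0,0,0,0.185,0,0],[2,0,2,-5.7,0,0,0],[2,0,2,-5.7,0,0,0],[2,0,2,-5.7,0,0,0],[2,0,2,-5.7,0,0,0],[2,0,2,-5.7,0,0,0],[2,0,2,-5.0,0,0,0]])

```text
time: 20.45
tcp_pos: [0.618, 0.2731, 0.1684]
ee_rot: [0.353, 1.566, -1.399]
ft_force: [0.5, -0.4, -0.7]
width: 0.292
```

```bash
python3 - <<'E'
from h import *
plan(*ramp_tgt(.05))
E
```

```text
t 20.45 pos [0.618  0.2731 0.1684] F [ 0.5 -0.4 -0.7] w 2.75
 turn [-0.0903  0.0181  0.2951] deg 17.7  shift cm if now [ 6.73 -2.78 -2.08] after turn [ 5.7  -4.42 -2.29]
```

>>> move_arm(commands=[[2,0,0,0,-0.045,0.009,0.15],[2,0,0,0,-0.045,0.009,0.15],[2,2.5,-2.2,-1.2,0,0,0],[2,2.5,-2.2,-1.1,0,0,0]])

```text
time: 20.95
tcp_pos: [0.5962, 0.3037, 0.0934]
ee_rot: [1.548, 1.274, -0.105]
ft_force: [-0.2, 0.2, -1.6]
width: 0.294
```

```bash
python3 - <<'E'
from h import *
plan(*ramp_tgt(.010))
E
```

```text
t 20.95 pos [0.5962 0.3037 0.0934] F [-0.2  0.2 -1.6] w 2.77
 turn [ 0.0084  0.0043 -0.0003] deg 0.5  shift cm if now [3.24 0.1  0.55] after turn [3.24 0.1  0.56]
```

>>> move_arm(commands=[[2,2,0.1,0.5,0,0,0],[2,0.8,0,0,0,0,0]])

```text
time: 21.2
tcp_pos: [0.6011, 0.2981, 0.0617]
ee_rot: [1.536, 1.281, -0.115]
ft_force: [-0.6, -0.3, -1.9]
width: 0.29
```

>>> move_arm(commands=[[2,0.5,0,0,0,0,0]])

```text
time: 21.32
tcp_pos: [0.6016, 0.2982, 0.059]
ee_rot: [1.535, 1.283, -0.116]
ft_force: [-18.5, -3.0, 24.4]
width: 0.291
```

```bash
python3 - <<'E'
from h import *
plan(*ramp_tgt(.008))
E
```

```text
t 21.32 pos [0.6016 0.2982 0.059 ] F [-18.5  -3.   24.4] w 2.73
 turn [0.0111 0.0071 0.0092] deg 0.9  shift cm if now [-0.03  0.55  0.07] after turn [-0.03  0.55  0.07]
```

>>> move_arm(commands=[[2,-0.3,0,0,0,0,0],[5,0,0,0,0,0,0],[5,0,0,0,0,0,0],[5,-1,0,0,0,0,0],[5,-3,0,0,0,0,0],[5,-4,0,0,0,0,0],[5,-4,0,0,0,0,0],[5,0,0,0,0,0,0]])

```text
time: 22.32
tcp_pos: [0.5681, 0.3028, 0.1863]
ee_rot: [1.552, 1.276, -0.101]
ft_force: [1.3, -0.1, -1.0]
width: 0.53
```

```bash
python3 - <<'E'
from h import *
plan((.6016,.2982,.060),ramp_tgt(.004)[1])
snap('wrist','w8.png')
E
```

```text
t 22.32 pos [0.5681 0.3028 0.1863] F [ 1.3 -0.1 -1. ] w 4.98
 turn [0.0084 0.0031 0.002 ] deg 0.5  shift cm if now [13.07 -0.44  0.12] after turn [13.07 -0.46  0.16]
```

View pics/w8.png

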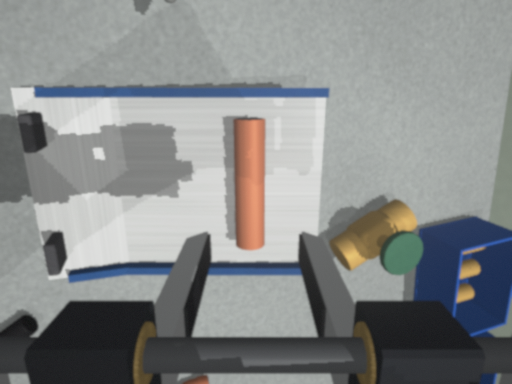

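>>> move_arm(commands=[[5,4,0,0,0,0,0],[5,4,-0.2,0,0,0,0],[5,3,-0.1,0,0,0,0]])

```text
time: 22.75
tcp_pos: [0.5965, 0.2988, 0.0734]
ee_rot: [1.545, 1.279, -0.107]
ft_force: [-0.2, -0.4, -0.1]
width: 0.531
```

```bash
python3 - <<'E'
from h import *
plan((.6016,.2982,.059),ramp_tgt(.004)[1])
E
```

```text
t 22.75 pos [0.5965 0.2988 0.0734] F [-0.2 -0.4 -0.1] w 4.99
 turn [0.009  0.0049 0.0053] deg 0.7  shift cm if now [1.53 0.08 0.  ] after turn [1.53 0.07 0.01]
```

>>> move_arm(commands=[[5,1.2,0.1,0,0,0,0],[2,0,0,0,0,0,0],[2,0,0,0,0,0,0],[2,0,0,0,0,0,0],[2,0,0,0,0,0,0],[2,-2,0,0,0,0,0],[2,-5,0,0,0,0,0],[2,-5,0,0,0,0,0],[2,-1,0,0,0,0,0]])

```text
time: 23.88
tcp_pos: [0.5609, 0.3018, 0.1899]
ee_rot: [1.538, 1.284, -0.115]
ft_force: [-0.5, 0.0, -1.8]
width: 0.289
```

```bash
python3 - <<'E'
from h import *
plan(loc(BOX,0,-.03,.14),down(BOX[2]+np.pi/2))
E
```

```text
t 23.88 pos [0.5609 0.3018 0.1899] F [-0.5  0.  -1.8] w 2.72
 turn [-0.0289  0.0135 -0.2862] deg 16.5  shift cm if now [  1.78 -13.54  59.23] after turn [  4.99 -14.28  58.87]
```

>>> move_arm(commands=[[2,0,0,0,-0.02,0,-0.14],[2,0,0,0,-0.01,0.01,-0.146],[2,0,-1.45,6,0,0,0],[2,0,-1.45,6,0,0,0],[2,0,-1.45,6,0,0,0],[2,0,-1.45,6,0,0,0],[2,0,-1.45,6,0,0,0],[2,0,-1.45,6,0,0,0],[2,0,-1.45,6,0,0,0],[2,0,-1.45,6,0,0,0]])

```text
time: 25.12
tcp_pos: [0.4178, -0.1761, 0.1792]
ee_rot: [-1.23, 1.539, -2.844]
ft_force: [0.4, 0.7, -0.8]
width: 0.295
```

```bash
python3 - <<'E'
from h import *
plan(loc(BOX,0,-.03,.03),down(BOX[2]+np.pi/2))
E
```

```text
t 25.12 pos [ 0.4178 -0.1761  0.1792] F [ 0.4  0.7 -0.8] w 2.77
 turn [0.0099 0.0107 0.0297] deg 1.9  shift cm if now [15.1  -2.18 10.21] after turn [14.92 -2.53 10.39]
```

>>> move_arm(commands=[[2,0,-1.2,5.3,0.01,0.01,0.03],[2,0,-1.3,5.0,0,0,0],[2,4.5,0,0,0,0,0]])

```text
time: 25.5
tcp_pos: [0.3859, -0.2866, 0.1357]
ee_rot: [0.75, 1.562, -0.882]
ft_force: [1.4, 0.4, -1.8]
width: 0.292
```

```bash
python3 - <<'E'
from h import *
plan(loc(BOX,0,-.03,.03),down(BOX[2]+np.pi/2))
E
```

```text
t 25.5 pos [ 0.3859 -0.2866  0.1357] F [ 1.4  0.4 -1.8] w 2.74
 turn [-0.0078  0.0067 -0.0062] deg 0.7  shift cm if now [10.57 -0.   -0.89] after turn [10.57  0.07 -0.82]
```

>>> move_arm(commands=[[2,4.5,0,-0.6,0,0,0],[2,4.5,0,0,0,0,0],[2,0,0,0,0,0,0],[4,0,0,0,0,0,0],[4,0,0,0,0,0,0],[4,0,0,0,0,0,0],[4,-5,0,0,0,0,0],[4,-5,0,0,0,0,0],[6,-5,0,0,0,0,0]])

```text
time: 26.62
tcp_pos: [0.3836, -0.2803, 0.1961]
ee_rot: [0.566, 1.565, -1.069]
ft_force: [0.4, -0.2, 0.0]
width: 0.497
```

```bash
python3 - <<'E'
from h import *
snap('wrist','w9.png');im=snap('top','t9.png')
plan((.4231,.079,.12),down(np.radians(82.0)))
cv2.imwrite('pics/t9c.png',cv2.resize(im[90:240,90:310,::-1],None,fx=3.5,fy=3.5,interpolation=cv2.INTER_CUBIC))
E
```

```text
t 26.73 pos [ 0.3865 -0.283   0.2024] F [ 0.1 -0.5  1.1] w 5.49
 turn [-1.4953e+00  2.1900e-02 -1.1000e-03] deg 85.7  shift cm if now [  7.75   1.21 -36.47] after turn [ 8.24 36.36 -1.42]
```

View pics/w9.png

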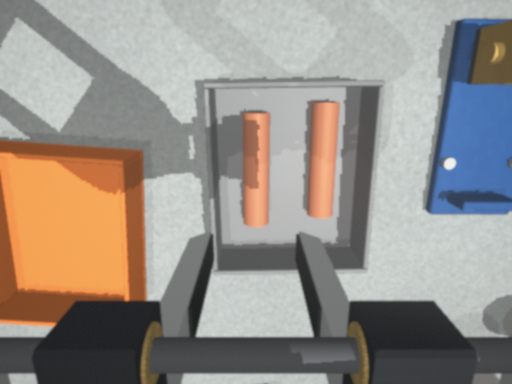

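View pics/t9c.png

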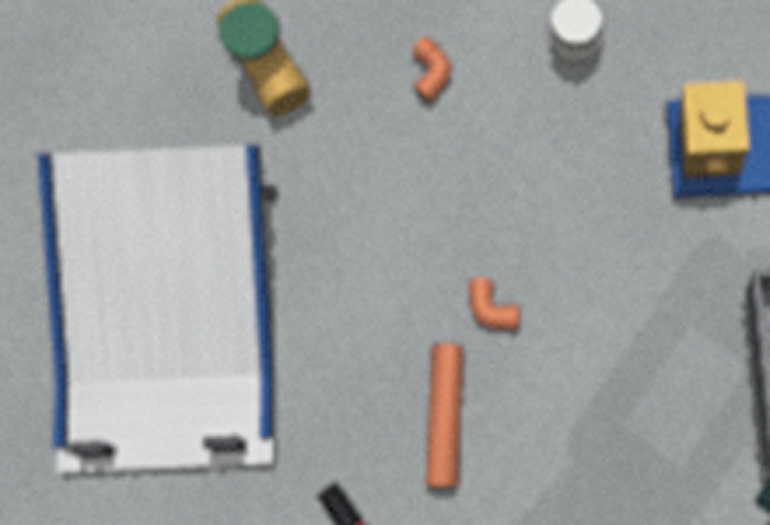

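>>> move_arm(commands=[[6,0,0.3,-6,0,0.02,0],[6,0,0.3,-6,0,0,0],[6,0,0.3,-6,0,0,0],[6,0,0.3,-6,0,0,0],[6,0,0,-6,0,0,0],[6,0,0,-6,0,0,0],[6,0,0,-3,0,0,0],[6,0,0,0,-0.185,0,0],[6,0,0,0,-0.185,0,0],[6,0,0,0,-0.185,0,0]])

```text
time: 27.98
tcp_pos: [0.4271, 0.1176, 0.2085]
ee_rot: [1.156, 1.538, 0.08]
ft_force: [0.3, -0.6, 0.5]
width: 0.636
```

>>> move_arm(commands=[[6,0,0,0,-0.185,0,0],[6,1.5,0,0,-0.185,0,0],[6,1.5,0,0,-0.185,0,0],[6,1.5,0,0,-0.185,0,0],[6,1.5,0,0,-0.185,0,0]])

```text
time: 28.6
tcp_pos: [0.4309, 0.1186, 0.1501]
ee_rot: [0.233, 1.529, 0.094]
ft_force: [0.5, -0.6, -1.7]
width: 0.636
```

```bash
python3 - <<'E'
from h import *
a=np.radians(-8)
p=np.array((.4231,.0769,.014)); d=np.array([np.cos(a),np.sin(a),0])*.06
print(w2px('wrist',p-d),w2px('wrist',p+d))
plan((.4231,.0769,.003),down(np.radians(82)))
snap('wrist','w10.png')
E
```

```text
[203.63587362 112.80867773] [209.32206575 235.87636414]
t 28.6 pos [0.4309 0.1186 0.1501] F [ 0.5 -0.6 -1.7] w 5.98
 turn [ 0.0008  0.0403 -0.0096] deg 2.4  shift cm if now [14.65 -4.37 -0.78] after turn [14.71 -4.23 -0.19]
```

View pics/w10.png

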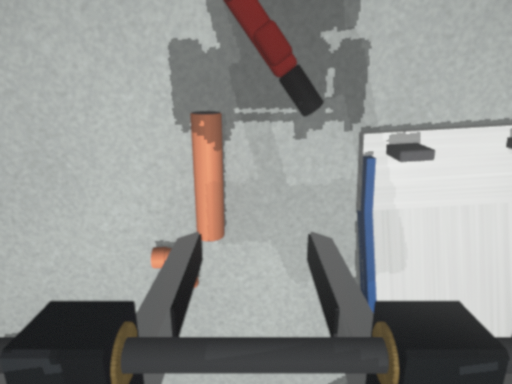

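>>> move_arm(commands=[[6,3,-2,0,0,0.04,-0.01],[6,4,-2,-0.2,0,0,0],[6,3.5,0,0,0,0,0],[6,2,0,0,0,0,0]])

```text
time: 29.15
tcp_pos: [0.4261, 0.0784, 0.0234]
ee_rot: [0.035, 1.566, -0.109]
ft_force: [0.4, 0.7, 0.4]
width: 0.64
```

```bash
python3 - <<'E'
from h import *
plan((.4231,.0785,.004),down(np.radians(82)))
E
```

```text
t 29.15 pos [0.4261 0.0784 0.0234] F [0.4 0.7 0.4] w 6.01
 turn [-0.0051  0.005  -0.0002] deg 0.4  shift cm if now [ 1.94 -0.03 -0.31] after turn [ 1.94 -0.03 -0.3 ]
```

>>> move_arm(commands=[[6,1.2,0,-0.3,0,0,0],[6,0.5,0,0,0,0,0],[2,0,0,0,0,0,0],[2,0,0,0,0,0,0],[2,0,0,0,0,0,0],[2,0,0,0,0,0,0]])

```text
time: 29.9
tcp_pos: [0.4249, 0.0792, 0.0082]
ee_rot: [0.125, 1.561, -0.023]
ft_force: [0.5, 0.8, -1.0]
width: 0.288
```

>>> move_arm(commands=[[2,-4,0,0,0,0,0],[2,-5,0,0,0,0,0],[2,-5,0,0,0.185,0,0],[2,-2,0,0,0.185,0,0],[2,0,0,0,0.185,0,0],[2,0,0,0,0.185,0,0],[2,0,0,0,0.185,0,0],[2,0,0,0,0.185,0,0],[2,0,0,0,0.185,0,0],[2,0,0,0,0.185,0,0]])

```text
time: 31.15
tcp_pos: [0.422, 0.0793, 0.1729]
ee_rot: [1.665, 1.563, 0.013]
ft_force: [0.1, -0.0, -1.9]
width: 0.294
```

```bash
python3 - <<'E'
from h import *
plan(ramp_tgt(.05)[0],down(RAMP[2]))
E
```

```text
t 31.15 pos [0.422  0.0793 0.1729] F [ 0.1 -0.  -1.9] w 2.76
 turn [ 0.0087 -0.0007 -0.0075] deg 0.7  shift cm if now [  7.32  15.36 -23.22] after turn [  7.19  15.21 -23.36]
```

>>> move_arm(commands=[[2,0,3.2,-5,0,0,0],[2,0,3.2,-5,0,0,0],[2,0,3.2,-5,0,0,0],[2,0,3.2,-5,0,0,0],[2,0,0.6,-2.0,0,0,0.15],[2,0,0,0,0,0,0.15]])

```text
time: 31.9
tcp_pos: [0.582, 0.2927, 0.1644]
ee_rot: [1.55, 1.265, -0.109]
ft_force: [-0.8, -0.0, -1.3]
width: 0.293
```

```bash
python3 - <<'E'
from h import *
plan(*ramp_tgt(.03))
E
```

```text
t 31.9 pos [0.582  0.2927 0.1644] F [-0.8 -0.  -1.3] w 2.75
 turn [ 0.0028  0.0057 -0.0094] deg 0.7  shift cm if now [ 8.4  -0.79 -0.72] after turn [ 8.41 -0.71 -0.67]
```

>>> move_arm(commands=[[2,4,-0.4,-0.5,0,0,0],[2,4,-0.3,-0.2,0,0,0],[2,1.0,0,0,0,0,0]])

```text
time: 32.28
tcp_pos: [0.5998, 0.2995, 0.0731]
ee_rot: [1.547, 1.266, -0.107]
ft_force: [-0.1, -0.1, -0.8]
width: 0.293
```

```bash
python3 - <<'E'
from h import *
plan(*ramp_tgt(.007))
E
```

```text
t 32.27 pos [0.5998 0.2995 0.0731] F [-0.1 -0.1 -0.8] w 2.75
 turn [ 0.0075  0.005  -0.0076] deg 0.7  shift cm if now [1.49 0.31 0.17] after turn [1.48 0.33 0.18]
```

>>> move_arm(commands=[[2,0.9,0.3,0,0,0,0],[2,0.3,0,0,0,0,0]])

```text
time: 32.52
tcp_pos: [0.6075, 0.2989, 0.0635]
ee_rot: [1.55, 1.265, -0.105]
ft_force: [0.1, -0.1, -0.7]
width: 0.289
```

>>> move_arm(commands=[[2,0.5,0,0,0,0,0]])

```text
time: 32.65
tcp_pos: [0.6097, 0.2992, 0.0616]
ee_rot: [1.555, 1.263, -0.101]
ft_force: [-13.4, -2.3, 18.6]
width: 0.294
```

>>> move_arm(commands=[[2,-0.3,0,0,0,0,0],[5,0,0,0,0,0,0],[5,0,0,0,0,0,0],[5,-1,0,0,0,0,0],[5,-3,0,0,0,0,0],[5,-4,0,0,0,0,0],[5,-4,0,0,0,0,0],[5,0,0,0,0,0,0]])

```text
time: 33.65
tcp_pos: [0.5731, 0.3036, 0.1887]
ee_rot: [1.571, 1.255, -0.086]
ft_force: [-0.4, 0.6, -0.1]
width: 0.533
```

```bash
python3 - <<'E'
from h import *
plan((.6016,.2982,.060),ramp_tgt(.004)[1])
snap('wrist','w11.png')
E
```

```text
t 33.65 pos [0.5731 0.3036 0.1887] F [-0.4  0.6 -0.1] w 5.01
 turn [ 0.0041 -0.0012 -0.019 ] deg 1.1  shift cm if now [13.12 -1.26  0.29] after turn [13.15 -1.    0.28]
```

View pics/w11.png

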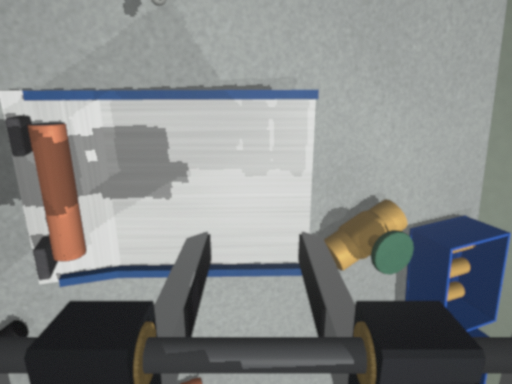

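The third tube rolled down; its centre is at about (57,192), against the two posts. I'll move above the gutter.

```bash
python3 - <<'E'
from h import *
plan(loc(RAMP,-.106,-.01,.15),down(RAMP[2]))
E
```

```text
t 33.7 pos [0.5723 0.3029 0.1856] F [-0.6 -0.5  0.3] w 5.0
 turn [ 0.0043  0.0019 -0.3118] deg 17.9  shift cm if now [ -0.56 -13.36   1.2 ] after turn [  3.56 -12.89   1.26]
```

>>> move_arm(commands=[[4,0,0,0,0,0,-0.155],[4,0,0,0,0,0,-0.156],[4,1.2,-4.3,0.5,0,0,0],[4,1.2,-4.3,0.5,0,0,0],[4,1,-4.0,0.3,0,0,0],[4,0,0,0,0,0,0]])

```text
time: 34.45
tcp_pos: [0.4373, 0.2965, 0.1297]
ee_rot: [-1.095, 1.523, -2.754]
ft_force: [1.0, 0.2, -0.4]
width: 0.425
```

```bash
python3 - <<'E'
from h import *
plan(loc(RAMP,-.106,-.01,.15),down(RAMP[2]))
snap('wrist','w12.png');im=snap('top','t12.png')
for q in [(-.106,.06,.029),(-.106,-.06,.029),(-.12,.07,.033),(-.12,.04,.033),(-.13,.07,.033),(-.12,-.04,.033),(-.065,.082,.015)]: print(q,w2px('wrist',loc(RAMP,*q)).round(1))
E
```

```text
t 34.45 pos [0.4373 0.2965 0.1297] F [ 1.   0.2 -0.4] w 3.99
 turn [0.0017 0.022  0.0426] deg 2.8  shift cm if now [-2.06  0.41 -0.54] after turn [-2.03  0.5  -0.58]
(-0.106, 0.06, 0.029) [262.  103.6]
(-0.106, -0.06, 0.029) [261.1 242.3]
(-0.12, 0.07, 0.033) [243.7  90.4]
(-0.12, 0.04, 0.033) [244.1 129.9]
(-0.13, 0.07, 0.033) [230.8  90.4]
(-0.12, -0.04, 0.033) [245.  223.1]
(-0.065, 0.082, 0.015) [313.7  74.4]
```

View pics/w12.png

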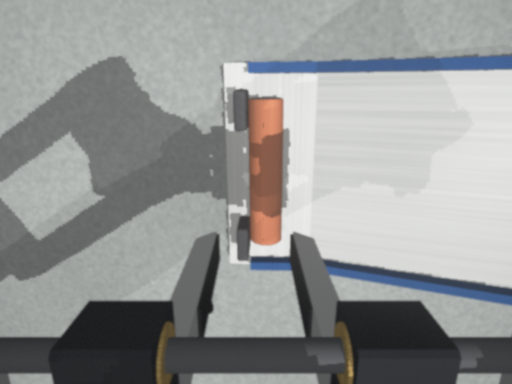

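```bash
python3 - <<'E'
from h import *
plan(loc(RAMP,-.102,-.008,.020),down(RAMP[2]))
E
```

```text
t 34.55 pos [0.4404 0.297  0.1315] F [ 0.8 -0.1 -0.3] w 4.01
 turn [0.0003 0.02   0.0385] deg 2.5  shift cm if now [11.1   1.03 -0.93] after turn [11.15  0.6  -0.71]
```

>>> move_arm(commands=[[4.2,0,0,0,0,0.02,0.038],[4.2,2.5,0.5,-0.6,0,0,0],[4.2,2.5,0,0,0,0,0]])

```text
time: 34.92
tcp_pos: [0.453, 0.3037, 0.0838]
ee_rot: [2.074, 1.56, 0.41]
ft_force: [0.1, 0.1, -0.1]
width: 0.449
```

```bash
python3 - <<'E'
from h import *
plan(loc(RAMP,-.102,-.008,.020),down(RAMP[2]))
E
```

```text
t 34.92 pos [0.453  0.3037 0.0838] F [ 0.1  0.1 -0.1] w 4.22
 turn [-0.0026 -0.0053 -0.0096] deg 0.6  shift cm if now [ 6.37 -0.65  0.11] after turn [ 6.38 -0.59  0.08]
```

>>> move_arm(commands=[[4.2,2.0,-0.6,0,0,0,-0.01],[4.2,1.5,0,0,0,0,0]])

```text
time: 35.17
tcp_pos: [0.4488, 0.3043, 0.0468]
ee_rot: [-3.033, 1.565, 1.585]
ft_force: [-0.4, 0.0, -0.6]
width: 0.446
```

```bash
python3 - <<'E'
from h import *
plan(loc(RAMP,-.102,-.008,.020),down(RAMP[2]))
snap('wrist','w13.png')
E
```

```text
t 35.17 pos [0.4488 0.3043 0.0468] F [-0.4  0.  -0.6] w 4.19
 turn [-0.0042 -0.0053  0.0006] deg 0.4  shift cm if now [ 2.68 -0.17  0.11] after turn [ 2.68 -0.18  0.1 ]
```

View pics/w13.png

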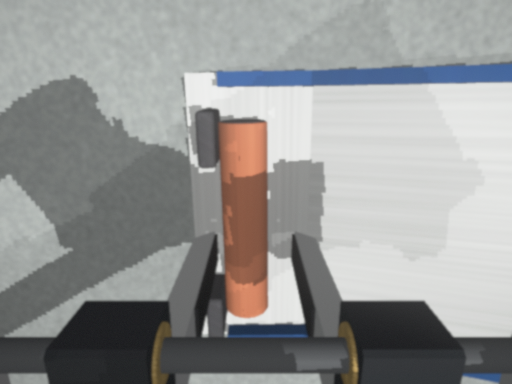

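>>> move_arm(commands=[[4.2,1.0,-0.5,0,0,0,0],[4.2,1.0,0,0,0,0,0]])

```text
time: 35.48
tcp_pos: [0.4434, 0.3046, 0.0246]
ee_rot: [-2.816, 1.566, 1.802]
ft_force: [0.7, -0.3, -0.4]
width: 0.449
```

```bash
python3 - <<'E'
from h import *
plan(loc(RAMP,-.106,-.008,.020),down(RAMP[2]))
E
```

```text
t 35.48 pos [0.4434 0.3046 0.0246] F [ 0.7 -0.3 -0.4] w 4.22
 turn [-0.0045 -0.0044  0.0015] deg 0.4  shift cm if now [ 0.46 -0.04  0.08] after turn [ 0.46 -0.04  0.08]
```

>>> move_arm(commands=[[4.2,0.5,0,0.1,0,0,0],[2,0,0,0,0,0,0],[2,0,0,0,0,0,0],[2,0,0,0,0,0,0],[2,0,0,0,0,0,0],[2,0,0,0,0,0,0]], newtons=30)

```text
time: 36.22
tcp_pos: [0.4436, 0.3038, 0.0198]
ee_rot: [-3.07, 1.566, 1.548]
ft_force: [0.3, 0.4, -0.7]
width: 0.289
```

```bash
python3 - <<'E'
from h import *
plan(loc(RAMP,-.106,-.008,.020),down(RAMP[2]))
print(px2w('wrist',243,122,.029))
snap('wrist','w14.png')
E
```

```text
t 36.23 pos [0.4436 0.3038 0.0198] F [ 0.3  0.4 -0.7] w 2.72
 turn [-0.0042 -0.0051  0.0004] deg 0.4  shift cm if now [-0.02 -0.06 -0.  ] after turn [-0.02 -0.06 -0.  ]
[0.44498221 0.37597308 0.029     ]
```

View pics/w14.png

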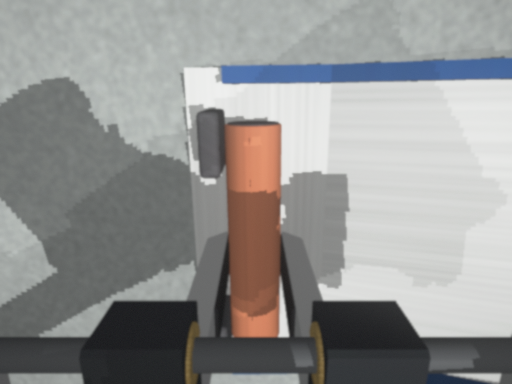

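```bash
python3 - <<'E'
from h import *
im=cv2.imread('pics/w14.png');cv2.imwrite('pics/w14c.png',cv2.resize(im[105:205,195:315],None,fx=6,fy=6,interpolation=cv2.INTER_CUBIC))
c=vision.camera_model('wrist');T=c['T_tool_cam']
for v in (121.5,126,127.5):
  for x in (-.0232,-.0092,.0048):
    d=T[:3,:3]@np.array([(253.5-c['cx'])/c['fx'],(v-c['cy'])/c['fy'],1]); k=(x-T[0,3])/d[0]; print(v,x,(T[:3,3]+k*d).round(4))
E
```

```text
121.5 -0.0232 [-0.0232 -0.0003 -0.0734]
121.5 -0.0092 [-0.0092 -0.0004 -0.0723]
121.5 0.0048 [ 0.0048 -0.0004 -0.0711]
126 -0.0232 [-0.0232 -0.0003 -0.0715]
126 -0.0092 [-0.0092 -0.0004 -0.0701]
126 0.0048 [ 0.0048 -0.0004 -0.0688]
127.5 -0.0232 [-0.0232 -0.0003 -0.0708]
127.5 -0.0092 [-0.0092 -0.0004 -0.0694]
127.5 0.0048 [ 0.0048 -0.0004 -0.0681]
```

View pics/w14c.png

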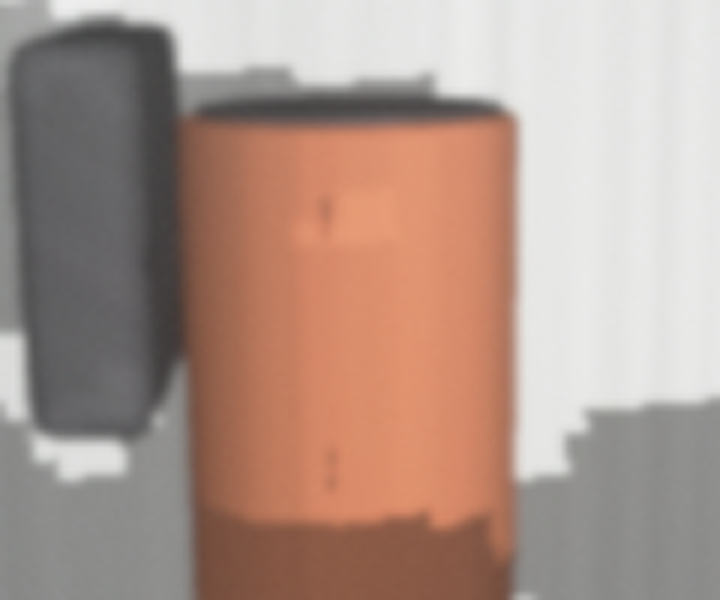

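```bash
python3 - <<'E'
from fit import *
def c(pts,ox,oy): return [(ox+(a+.5)/4-.5,oy+(b+.5)/4-.5) for a,b in pts]
p,r=fit([(-.1,.03,.082),(-.05,.03,.082),(-.05,-.03,.082),(-.1,-.03,.082)],
 c([(101,93),(170,92),(175,172),(103,172)],260,90),[.65,-.22,-1.57])
print('jig',p.round(4),r.round(1).tolist())
J=p.copy();print(loc(J,-.05,0,.052),loc(J,.069,0,.046))
p,r=fit([(-.1,.045,.014),(.1,.045,.014),(.1,-.045,.014),(-.1,-.045,.014)],
 c([(82,115),(337,100),(347,210),(90,225)],260,90),[.65,-.22,-1.57])
print('base',p.round(4),r.round(1).tolist())
plan(loc(J,.06,0,.2),down(RAMP[2]))
E
```

```text
jig [ 0.626  -0.2539 -1.6818] [[0.2, 0.2], [-0.0, 0.2], [-0.5, -0.4], [0.3, -0.1]]
[ 0.63154963 -0.20420247  0.052     ] [ 0.61836518 -0.32246984  0.046     ]
base [ 0.6278 -0.244  -1.6394] [[-0.4, -0.1], [0.1, -0.0], [0.6, 0.1], [-0.3, 0.1]]
t 36.27 pos [0.4436 0.3038 0.0198] F [ 0.4 -0.5 -1.7] w 2.71
 turn [-0.0042 -0.005   0.0004] deg 0.4  shift cm if now [-18.34  23.31  59.71] after turn [-18.02  23.07  59.9 ]
```

>>> move_arm(commands=[[2,-2,0,0,0,0,0],[2,-5,0,0,0,0,0],[2,-5,0,0,0,0,0],[2,-5,0,0,0,0,0]])

```text
time: 36.78
tcp_pos: [0.441, 0.3011, 0.1878]
ee_rot: [-1.339, 1.56, -3.004]
ft_force: [0.4, 0.6, -2.0]
width: 0.292
```

>>> move_arm(commands=[[2,0,2,5.8,0,0,0],[2,0,2,5.8,0,0,0],[2,0,2,5.8,0,0,0],[2,0,2,5.8,0,0,0],[2,0,2,5.8,0,0,0],[2,0,2,5.8,0,0,0],[2,0,2,5.8,0,0,0],[2,0,2,5.8,0,0,0],[2,0,2,5.8,0,0,0]])

```text
time: 37.9
tcp_pos: [0.5791, -0.2409, 0.1946]
ee_rot: [2.195, 1.561, 0.54]
ft_force: [0.3, 1.1, 0.1]
width: 0.291
```

```bash
cat >> h.py <<'E'
JIG=np.array([.6265,-.2535,-1.645])
E
python3 - <<'E'
from h import *
plan(loc(JIG,.081,0,.17),down(JIG[2]+np.pi/2))
E
```

```text
t 37.9 pos [ 0.5791 -0.2409  0.1946] F [0.3 1.1 0.1] w 2.74
 turn [-0.0097 -0.0056 -0.0078] deg 0.8  shift cm if now [2.44 4.88 8.97] after turn [2.46 4.82 9.  ]
```

>>> move_arm(commands=[[2,1.2,2.3,4.4,-0.01,0,-0.008],[2,1.0,2.0,4.2,0,0,0],[2,0,0,0,0,0,0]])

```text
time: 38.28
tcp_pos: [0.6153, -0.3381, 0.1688]
ee_rot: [-2.767, 1.564, 1.865]
ft_force: [-1.1, -0.5, -2.0]
width: 0.29
```

```bash
python3 - <<'E'
from h import *
plan(loc(JIG,.081,0,.17),down(JIG[2]+np.pi/2))
snap('wrist','w15.png'); snap('scene','s15.png')
im=cv2.imread('pics/s15.png');cv2.imwrite('pics/s15c.png',cv2.resize(im[120:280,90:290],None,fx=3.7,fy=3.7,interpolation=cv2.INTER_CUBIC))
for n,q in {'tfl':(-.05,.03,.082),'tfr':(-.05,-.03,.082),'tbl':(-.1,.03,.082),'tbr':(-.1,-.03,.082),'base+':(-.11,.045,.014),'base-':(-.11,-.045,.014),'lip':(.064,.03,.046),'lip-':(.064,-.03,.046)}.items(): print(n,w2px('wrist',loc(JIG,*q)).round(1),w2px('scene',loc(JIG,*q)).round(1))
E
```

```text
t 38.27 pos [ 0.6153 -0.3381  0.1688] F [-1.1 -0.5 -2. ] w 2.73
 turn [-0.0057 -0.0062  0.0024] deg 0.5  shift cm if now [-0.11  0.49 -0.42] after turn [-0.12  0.49 -0.42]
tfl [302.8  24.7] [160.5 231.1]
tfr [218.4  24.9] [171.6 209.6]
tbl [305.6 -57.5] [181.7 236. ]
tbr [216.  -57.2] [191.9 214.1]
base+ [312.3 -37.4] [188.4 258.1]
base- [206.7 -37. ] [202.2 226.1]
lip [292.7 170.9] [118.8 229.1]
lip- [226.5 171. ] [131.  208.9]
```

View pics/w15.png

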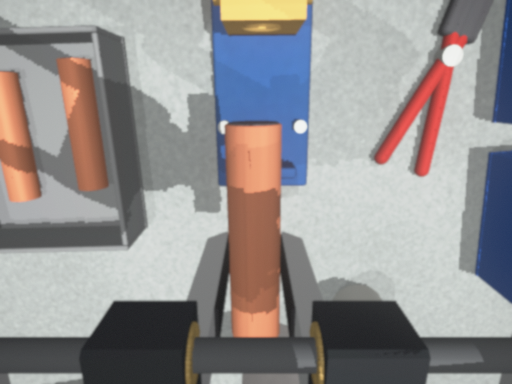

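View pics/s15c.png

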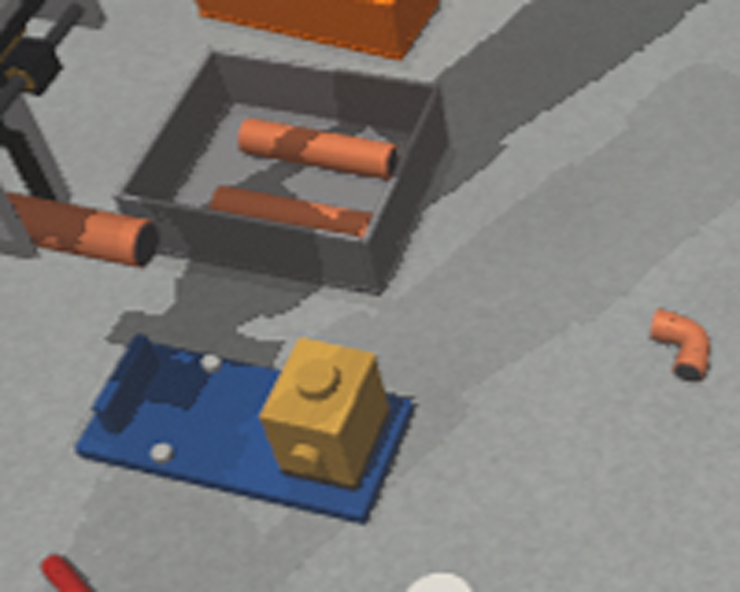

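```bash
python3 - <<'E'
from h import *
im=cv2.imread('pics/w15.png');cv2.imwrite('pics/w15c.png',cv2.resize(im[0:100,200:330],None,fx=6,fy=6,interpolation=cv2.INTER_CUBIC))
E
```

```text
(no output)
```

View pics/w15c.png

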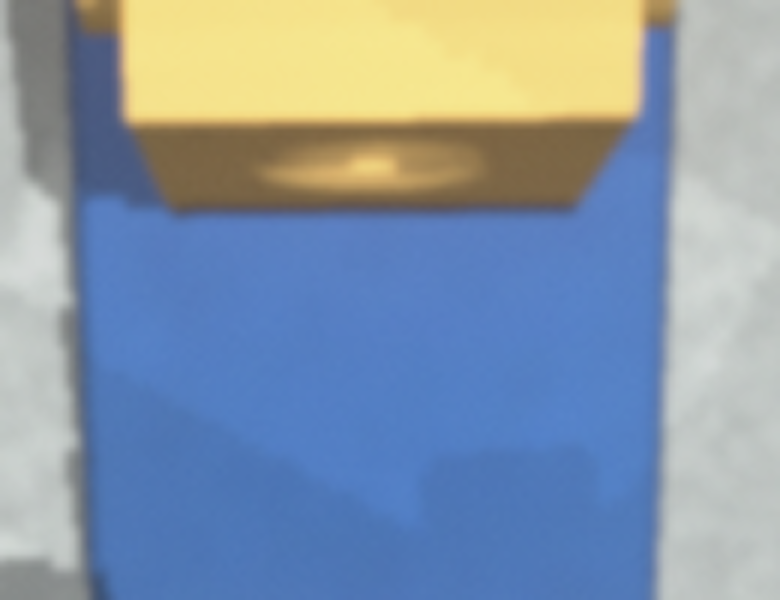

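```bash
cat >> fit.py <<'E'
def fitw(local,px,p0,pos,rot):
    import fit as F, h
    c=vision.camera_model('wrist');T=c['T_tool_cam'];Rt=R.from_euler('xyz',rot).as_matrix()
    global cam
    old=cam
    cam=lambda n:(c,Rt@T[:3,:3],Rt@T[:3,3]+np.array(pos))
    try: return fit(local,px,p0)
    finally: cam=old
E
python3 - <<'E'
from fit import *
L=[(-.05,.03,.082),(-.05,-.03,.082),(-.05,.03,.022),(-.05,-.03,.022)]
P=[(306.7,20.),(221.2,20.8),(295.8,35),(229.2,35.3)]
pos=np.array([.6153,-.3381,.1688]);rot=[-2.767,1.564,1.865]
for dz in (-.002,0,.002):
    p,r=fitw(L,P,[.626,-.25,-1.645],pos+[0,0,dz],rot); print(dz,p.round(4),np.abs(r).mean().round(2),r.round(1).tolist())
    Rt=R.from_euler('xyz',rot).as_matrix()
    m=loc(p,-.05,0,.052); print('mouth in tool',(Rt.T@(m-pos)).round(4),'jigx in tool',(Rt.T@[np.cos(p[2]),np.sin(p[2]),0]).round(3))
print(telemetry.sense()['tcp_pos'])
E
```

```text
-0.002 [ 0.6287 -0.2549 -1.6452] 0.56 [[0.4, 0.3], [-0.3, 0.1], [1.3, -0.3], [-1.5, -0.1]]
mouth in tool [ 0.1176  0.0067 -0.1332] jigx in tool [-0.006  0.006  1.   ]
0 [ 0.6288 -0.2546 -1.6451] 0.45 [[0.0, 0.3], [0.0, 0.2], [1.1, -0.4], [-1.3, -0.2]]
mouth in tool [ 0.1176  0.0067 -0.1336] jigx in tool [-0.006  0.006  1.   ]
0.002 [ 0.6288 -0.2542 -1.645 ] 0.49 [[-0.3, 0.4], [0.3, 0.2], [0.9, -0.5], [-1.1, -0.3]]
mouth in tool [ 0.1176  0.0068 -0.1339] jigx in tool [-0.006  0.006  1.   ]
[ 0.61573329 -0.33505144  0.17151554]
```

```bash
sed -i 's/^JIG=.*/JIG=np.array([.6288,-.2546,-1.645])/' h.py
python3 - <<'E'
from h import *
for i in range(8):
    s=telemetry.sense(); print(s['time'],(s['tcp_pos']*1000).round(2),s['qpos'].round(4),s['dq'].round(3)); vision.snapshot('wrist')
E
```

```text
38.375 [ 615.73 -335.05  171.52] [-0.5819  0.4394  1.0048  0.0055  1.7001 -0.5045] [ 0.028 -0.043  0.007  0.002  0.001  0.001]
38.425 [ 616.02 -334.29  172.7 ] [-0.5808  0.4375  1.0051  0.0056  1.7001 -0.5045] [ 0.016 -0.03   0.002  0.    -0.001  0.001]
38.475 [ 616.23 -333.87  173.52] [-0.5801  0.4363  1.0051  0.0055  1.7    -0.5045] [ 0.009 -0.016 -0.001 -0.003 -0.002  0.   ]
38.525 [ 616.32 -333.71  173.99] [-0.5798  0.4356  1.0052  0.0054  1.6999 -0.5046] [ 0.006 -0.012 -0.002 -0.002 -0.001 -0.001]
38.575 [ 616.38 -333.67  174.23] [-0.5796  0.4353  1.0051  0.0053  1.6999 -0.5046] [ 0.001 -0.002 -0.    -0.003 -0.002 -0.001]
38.625 [ 616.37 -333.71  174.23] [-0.5796  0.4353  1.0051  0.0052  1.6998 -0.5046] [-0.003  0.001 -0.001 -0.002  0.    -0.001]
38.675 [ 616.36 -333.86  174.14] [-0.5798  0.4355  1.005   0.0051  1.6997 -0.5046] [-0.004  0.005 -0.001 -0.001  0.     0.001]
38.725 [ 616.31 -334.02  173.92] [-0.58    0.4358  1.005   0.0051  1.6997 -0.5046] [-0.005  0.007 -0.     0.001 -0.    -0.001]
```

```bash
cat >> h.py <<'E'
NOSE=np.array([-.0092,-.0003,-.0714])
def jig_tgt(d,n,deg,lat=0.):
    M=down(JIG[2]+np.pi/2)@R.from_rotvec([0,-np.radians(deg),0]).as_matrix()
    return loc(JIG,-.05-d,lat,n)-M@NOSE, M
def settle(k=5):
    for i in range(k): vision.snapshot('wrist')
def nose():
    s=telemetry.sense();Rt=R.from_euler('xyz',s['ee_rot']).as_matrix()
    w=s['tcp_pos']+Rt@NOSE; c,sn=np.cos(JIG[2]),np.sin(JIG[2]); d=w[:2]-JIG[:2]
    ax=Rt[:,2]
    print('nose depth mm',(-(c*d[0]+sn*d[1])-.05)*1000//.1/10,'lat',((-sn*d[0]+c*d[1])*1000).round(1),'z',(w[2]*1000).round(1),'tail up deg',np.degrees(np.arcsin(ax[2])).round(2),'yaw err',np.degrees((np.arctan2(ax[1],ax[0])-JIG[2]+np.pi)%(2*np.pi)-np.pi).round(2),'F',s['ft_force'].round(1),'w',(s['width']*9.4).round(2))
E
python3 - <<'E'
from h import *
nose(); plan(*jig_tgt(-.04,.075,7))
E
```

```text
Traceback (most recent call last):
  File "h.py", line 53, in nose
    print('nose depth mm',(-(c*d[0]+sn*d[1])-.05)*1000//.1/10,'lat',((-sn*d[0]+c*d[1])*1000).round(1),'z',(w[2]*1000).round(1),'tail up deg',np.degrees(np.arcsin(ax[2])).round(2),'yaw err',np.degrees((np.arctan2(ax[1],ax[0])-JIG[2]+np.pi)%(2*np.pi)-np.pi).round(2),'F',s['ft_force'].round(1),'w',(s['width']*9.4).round(2))
                                                                                                                                                                                                                                                                                                        ^^^^^^^^^^^^^^^^^^^^^^
AttributeError: 'float' object has no attribute 'round'
```

```bash
sed -i "s/(s\['width'\]\*9.4).round(2))\$/round(s['width']*9.4,2))/; s/\*1000\/\/.1\/10,'lat'/*1000,'lat'/" h.py
python3 - <<'E'
from h import *
nose(); plan(*jig_tgt(-.04,.075,7))
E
```

```text
nose depth mm -58.94882059963521 lat -6.9 z 183.2 tail up deg -0.23 yaw err -0.04 F [ 0.  -0.5 -0.2] w 2.73
t 38.77 pos [ 0.6163 -0.3342  0.1737] F [ 0.  -0.5 -0.2] w 2.73
 turn [-0.0009 -0.1261 -0.0031] deg 7.2  shift cm if now [ 9.92  0.66 -1.79] after turn [ 9.61  0.69 -3.03]
```

>>> move_arm(commands=[[2,0,0,0,0,-0.126,-0.003],[2,4,0.35,-1.4,0,0,0],[2,4,0.35,-1.4,0,0,0]])

```text
time: 39.15
tcp_pos: [0.6277, -0.3182, 0.0965]
ee_rot: [0.094, 1.439, -1.553]
ft_force: [0.3, 0.3, -1.7]
width: 0.292
```

```bash
python3 - <<'E'
from h import *
settle(6); nose(); plan(*jig_tgt(-.025,.055,7)); 
s=telemetry.sense(); print(s['tcp_pos'].tolist(),s['ee_rot'].tolist())
snap('wrist','w16.png')
im=cv2.imread('pics/w16.png');cv2.imwrite('pics/w16c.png',cv2.resize(im[0:150,190:320],None,fx=4,fy=4,interpolation=cv2.INTER_CUBIC))
im=snap('scene','s16.png')[:,:,::-1];cv2.imwrite('pics/s16c.png',cv2.resize(im[180:280,90:230],None,fx=5,fy=5,interpolation=cv2.INTER_CUBIC))
E
```

```text
nose depth mm -43.472287122502024 lat 4.3 z 99.1 tail up deg 7.62 yaw err -0.24 F [-0.2  0.2 -0.1] w 2.75
t 39.45 pos [ 0.6283 -0.3202  0.0995] F [-0.2  0.2 -0.1] w 2.75
 turn [-0.004   0.0109 -0.0141] deg 1.0  shift cm if now [ 4.2  -0.48 -2.43] after turn [ 4.23 -0.41 -2.38]
[0.6283360475374427, -0.3202083222268694, 0.09949719462033287] [0.10872225483104714, 1.4369835145256742, -1.539409128698746]
```

View pics/w16c.png

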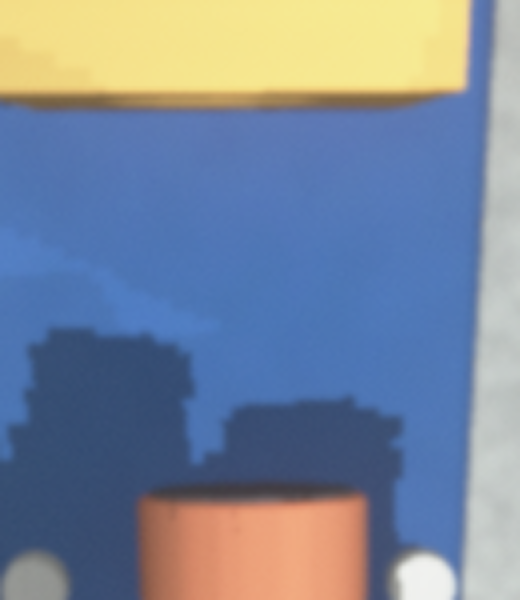

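View pics/s16c.png

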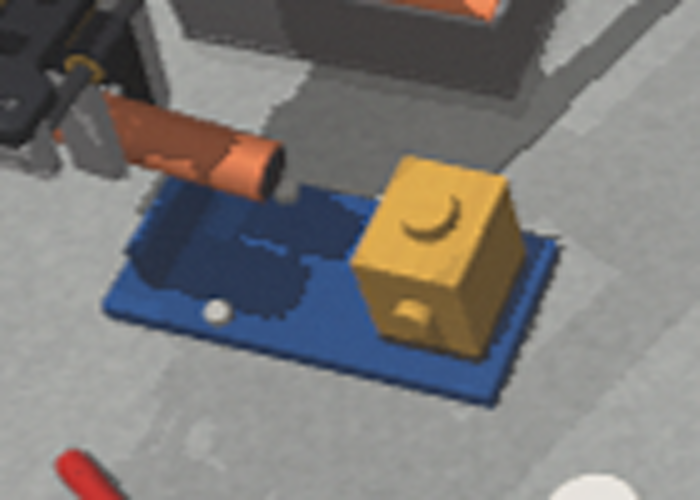

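```bash
python3 - <<'E'
from h import *
im=cv2.imread('pics/w16.png');cv2.imwrite('pics/w16d.png',cv2.resize(im[0:60,170:330],None,fx=5,fy=5,interpolation=cv2.INTER_CUBIC))
E
```

```text
(no output)
```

View pics/w16d.png

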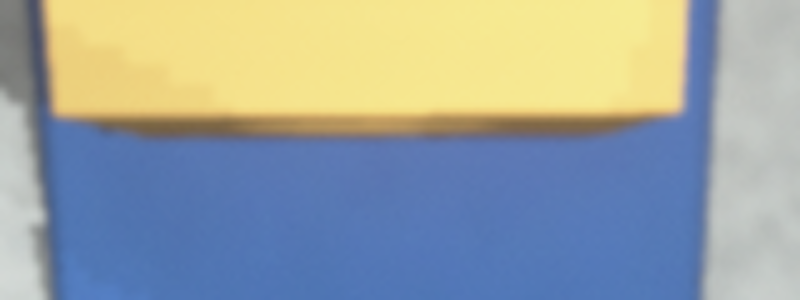

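```bash
python3 - <<'E'
from fit import *
pos=[0.6283360475374427, -0.3202083222268694, 0.09949719462033287];rot=[0.10872225483104714, 1.4369835145256742, -1.539409128698746]
p,r=fitw([(-.05,.03,.082),(-.05,-.03,.082),(-.05,.03,.022),(-.05,-.03,.022)],[(306.9,22.9),(180.3,22.9),(289.4,26.9),(196.5,26.9)],[.6288,-.2546,-1.645],pos,rot)
print(p.round(4),r.round(1).tolist())
p,r=fitw([(-.05,.03,.082),(-.05,-.03,.082)],[(306.9,22.9),(180.3,22.9)],[.6288,-.2546,-1.645],pos,rot)
print(p.round(4),r.round(1).tolist())
E
```

```text
[ 0.6283 -0.2537 -1.6466] [[-1.0, -0.1], [-0.5, -0.1], [2.4, 0.1], [0.8, 0.1]]
[ 0.6286 -0.2537 -1.6467] [[-0.3, -0.0], [0.3, -0.0]]
```

```bash
sed -i 's/^JIG=.*/JIG=np.array([.6287,-.254,-1.646])/' h.py
python3 - <<'E'
from h import *
nose(); plan(*jig_tgt(-.02,.053,7))
E
```

```text
nose depth mm -44.23342470880479 lat 4.5 z 99.3 tail up deg 7.62 yaw err -0.2 F [-0.7  0.4 -1. ] w 2.72
t 39.55 pos [ 0.6284 -0.3204  0.0997] F [-0.7  0.4 -1. ] w 2.72
 turn [-0.0034  0.0109 -0.0147] deg 1.1  shift cm if now [ 4.34 -0.51 -3.03] after turn [ 4.38 -0.44 -2.98]
```

>>> move_arm(commands=[[2,0,0,0,-0.003,0.011,-0.015],[2,2.0,-0.2,-1.4,0,0,0],[2,1.5,-0.1,-1.0,0,0,0]])

```text
time: 39.92
tcp_pos: [0.6295, -0.3038, 0.0674]
ee_rot: [0.065, 1.445, -1.584]
ft_force: [0.2, -0.5, -1.8]
width: 0.286
```

```bash
python3 - <<'E'
from h import *
settle(6); nose(); plan(*jig_tgt(-.01,.0515,7))
E
```

```text
nose depth mm -28.022160957312902 lat 4.8 z 68.8 tail up deg 7.26 yaw err -0.21 F [-0.   0.2 -1.5] w 2.72
t 40.23 pos [ 0.6299 -0.3042  0.0687] F [-0.   0.2 -1.5] w 2.72
 turn [-0.0037  0.0045 -0.009 ] deg 0.6  shift cm if now [ 1.52 -0.49 -2.01] after turn [ 1.53 -0.47 -2.  ]
```

>>> move_arm(commands=[[2,0.6,-0.6,-0.8,-0.003,0.004,-0.009]])

```text
time: 40.35
tcp_pos: [0.6252, -0.2975, 0.0631]
ee_rot: [0.02, 1.447, -1.627]
ft_force: [0.6, 0.4, -1.3]
width: 0.288
```

```bash
python3 - <<'E'
from h import *
settle(6); nose(); plan(*jig_tgt(-.01,.0515,7))
E
```

```text
nose depth mm -20.877138383251165 lat -1.1 z 62.2 tail up deg 7.04 yaw err -0.04 F [ 0.5 -0.1 -1. ] w 2.74
t 40.65 pos [ 0.6246 -0.2967  0.0618] F [ 0.5 -0.1 -1. ] w 2.74
 turn [-0.0007  0.0007 -0.0002] deg 0.1  shift cm if now [ 0.93  0.12 -1.21] after turn [ 0.93  0.12 -1.21]
```

>>> move_arm(commands=[[2,0.9,0.12,-0.8,0,0,0]])

```text
time: 40.78
tcp_pos: [0.6271, -0.2906, 0.053]
ee_rot: [0.024, 1.447, -1.623]
ft_force: [-0.1, 0.6, -0.9]
width: 0.286
```

```bash
python3 - <<'E'
from h import *
settle(6); nose(); plan(*jig_tgt(-.003,.0514,7))
snap('wrist','w17.png')
im=snap('scene','s17.png')[:,:,::-1];cv2.imwrite('pics/s17c.png',cv2.resize(im[180:280,90:230],None,fx=5,fy=5,interpolation=cv2.INTER_CUBIC))
E
```

```text
nose depth mm -14.026454691325116 lat 0.1 z 52.2 tail up deg 7.04 yaw err -0.03 F [-0.6 -0.1 -0.4] w 2.74
t 41.08 pos [ 0.6263 -0.2899  0.0518] F [-0.6 -0.1 -0.4] w 2.74
 turn [-0.0005  0.0008 -0.0001] deg 0.1  shift cm if now [-0.05 -0.   -1.1 ] after turn [-0.05 -0.   -1.1 ]
```

View pics/s17c.png

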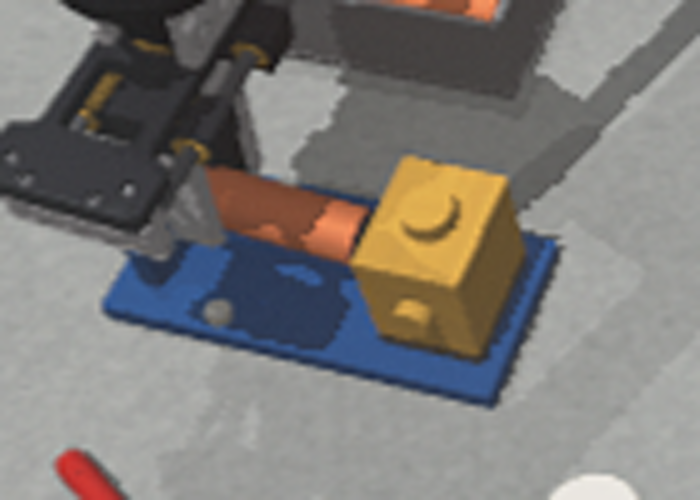

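View pics/w17.png

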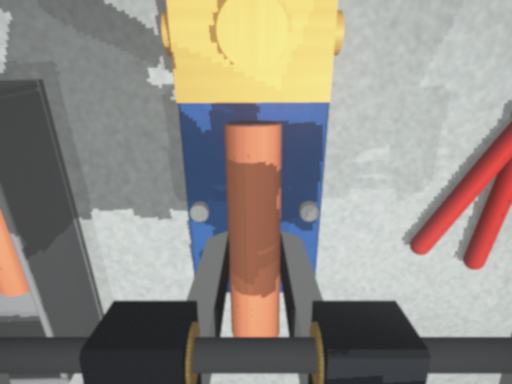

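>>> move_arm(commands=[[2,-0.05,0,-1.1,0,0,0]])

```text
time: 41.3
tcp_pos: [0.6273, -0.2796, 0.0515]
ee_rot: [0.011, 1.447, -1.637]
ft_force: [0.4, 0.0, -1.3]
width: 0.287
```

```bash
python3 - <<'E'
from h import *
settle(5); nose(); plan(*jig_tgt(.003,.0514,7))
E
```

```text
nose depth mm -2.9788976844668524 lat 0.2 z 51.7 tail up deg 7.07 yaw err -0.02 F [ 0.3 -0.2 -1.1] w 2.72
t 41.55 pos [ 0.6273 -0.2789  0.0513] F [ 0.3 -0.2 -1.1] w 2.72
 turn [-0.0003  0.0012 -0.0007] deg 0.1  shift cm if now [-0.04 -0.02 -0.6 ] after turn [-0.04 -0.02 -0.6 ]
```

>>> move_arm(commands=[[2,-0.04,-0.02,-0.6,0,0,0]])

```text
time: 41.68
tcp_pos: [0.6276, -0.2732, 0.0511]
ee_rot: [0.007, 1.447, -1.64]
ft_force: [0.2, -0.8, -1.1]
width: 0.287
```

```bash
python3 - <<'E'
from h import *
settle(5); nose(); plan(*jig_tgt(.006,.0514,7))
snap('wrist','w18.png')
im=cv2.imread('pics/w18.png');cv2.imwrite('pics/w18c.png',cv2.resize(im[60:160,190:320],None,fx=5,fy=5,interpolation=cv2.INTER_CUBIC))
E
```

```text
nose depth mm 3.027501234305299 lat 0.0 z 51.4 tail up deg 7.07 yaw err -0.01 F [-0.4 -0.  -1.1] w 2.73
t 41.92 pos [ 0.6276 -0.2729  0.051 ] F [-0.4 -0.  -1.1] w 2.73
 turn [-0.0002  0.0012 -0.0007] deg 0.1  shift cm if now [-0.03 -0.   -0.3 ] after turn [-0.03 -0.   -0.3 ]
```

View pics/w18c.png

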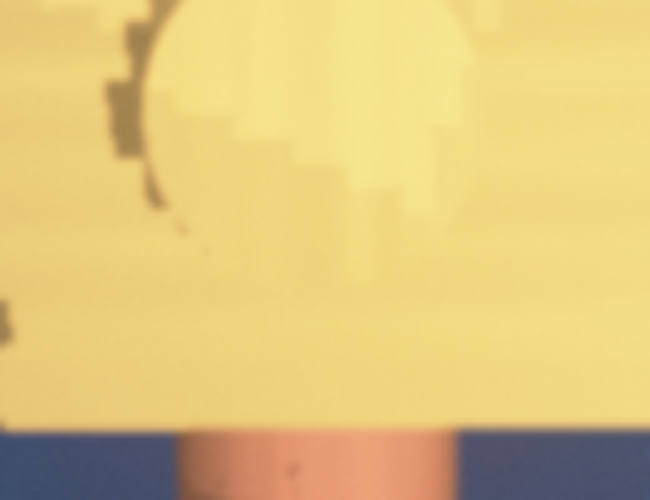

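>>> move_arm(commands=[[2,-0.03,0,-0.35,0,0,0]])

```text
time: 42.1
tcp_pos: [0.6278, -0.2697, 0.0509]
ee_rot: [0.007, 1.447, -1.64]
ft_force: [-0.1, 0.0, -1.1]
width: 0.287
```

```bash
python3 - <<'E'
from h import *
settle(5); nose(); plan(*jig_tgt(.0095,.0513,7))
E
```

```text
nose depth mm 6.471712129794464 lat 0.1 z 51.2 tail up deg 7.07 yaw err -0.02 F [-0.3  1.  -0.8] w 2.75
t 42.35 pos [ 0.6279 -0.2695  0.0509] F [-0.3  1.  -0.8] w 2.75
 turn [-0.0003  0.0013 -0.0007] deg 0.1  shift cm if now [-0.03 -0.01 -0.3 ] after turn [-0.03 -0.01 -0.3 ]
```

>>> move_arm(commands=[[2,-0.03,0,-0.3,0,0,0]])

```text
time: 42.48
tcp_pos: [0.6281, -0.2666, 0.0509]
ee_rot: [0.007, 1.447, -1.64]
ft_force: [0.5, -0.0, -1.0]
width: 0.291
```

```bash
python3 - <<'E'
from h import *
settle(5); nose(); plan(*jig_tgt(.0095,.0516,3.5))
im=snap('scene','s19.png')[:,:,::-1];cv2.imwrite('pics/s19c.png',cv2.resize(im[180:280,90:230],None,fx=5,fy=5,interpolation=cv2.INTER_CUBIC))
im=snap('top','t19.png')[:,:,::-1];cv2.imwrite('pics/t19c.png',cv2.resize(im[90:170,260:380],None,fx=5,fy=5,interpolation=cv2.INTER_CUBIC))
E
```

```text
nose depth mm 9.545703935161777 lat 0.1 z 51.2 tail up deg 7.08 yaw err -0.01 F [-0.  -0.8 -1.3] w 2.72
t 42.73 pos [ 0.6281 -0.2664  0.0508] F [-0.  -0.8 -1.3] w 2.72
 turn [-0.0001  0.0625 -0.0008] deg 3.6  shift cm if now [ 0.4  -0.01 -0.06] after turn [ 0.41 -0.01 -0.04]
```

View pics/s19c.png

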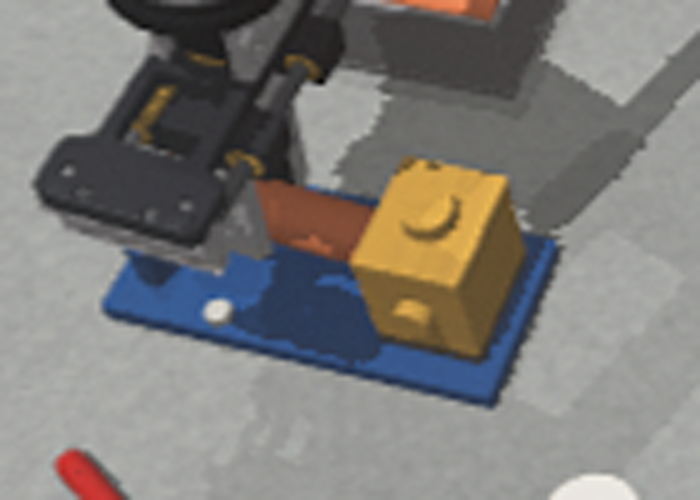

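View pics/t19c.png

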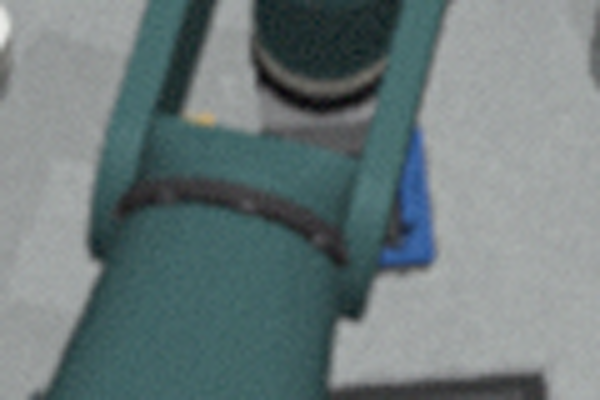

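>>> move_arm(commands=[[2,0.4,0,-0.06,0,0.062,0]])

```text
time: 42.95
tcp_pos: [0.6286, -0.2651, 0.0471]
ee_rot: [0.021, 1.511, -1.624]
ft_force: [0.6, -0.6, -0.2]
width: 0.29
```

```bash
python3 - <<'E'
from h import *
settle(5); nose(); plan(*jig_tgt(.0095,.0519,0))
E
```

```text
nose depth mm 9.378934800128546 lat 0.0 z 51.6 tail up deg 3.56 yaw err -0.03 F [ 0.2 -0.4 -1.9] w 2.74
t 43.2 pos [ 0.6281 -0.2664  0.0468] F [ 0.2 -0.4 -1.9] w 2.74
 turn [-0.0004  0.0621 -0.0007] deg 3.6  shift cm if now [ 0.41 -0.   -0.08] after turn [ 0.41 -0.   -0.06]
```

>>> move_arm(commands=[[2,0.4,0,-0.07,0,0.062,0]])

```text
time: 43.32
tcp_pos: [0.6287, -0.2644, 0.0434]
ee_rot: [2.001, 1.569, 0.357]
ft_force: [0.3, -0.0, -0.4]
width: 0.29
```

```bash
python3 - <<'E'
from h import *
settle(5); nose(); plan(*jig_tgt(.018,.052,0))
E
```

```text
nose depth mm 9.731495285603838 lat 0.1 z 52.0 tail up deg 0.06 yaw err -0.01 F [ 0.  -0.8 -1.1] w 2.71
t 43.58 pos [ 0.6282 -0.2657  0.0429] F [ 0.  -0.8 -1.1] w 2.71
 turn [-0.0001  0.001  -0.0008] deg 0.1  shift cm if now [ 0.01 -0.01 -0.83] after turn [ 0.01 -0.01 -0.83]
```

Level with no contact force. Next I slide it home in steps.

>>> move_arm(commands=[[2,0,0,-0.8,0,0,0]])

```text
time: 43.7
tcp_pos: [0.6289, -0.2575, 0.0431]
ee_rot: [0.577, 1.569, -1.069]
ft_force: [-0.5, -0.3, -0.4]
width: 0.291
```

```bash
python3 - <<'E'
from h import *
settle(4); nose(); plan(*jig_tgt(.026,.052,0))
E
```

```text
nose depth mm 18.437478634155806 lat 0.2 z 52.2 tail up deg 0.08 yaw err 0.06 F [-0.4 -0.1 -1.4] w 2.73
t 43.9 pos [ 0.6291 -0.257   0.0431] F [-0.4 -0.1 -1.4] w 2.73
 turn [ 0.001   0.0013 -0.001 ] deg 0.1  shift cm if now [ 0.03 -0.03 -0.76] after turn [ 0.03 -0.03 -0.76]
```

>>> move_arm(commands=[[2,0,0,-0.8,0,0,0]])

```text
time: 44.02
tcp_pos: [0.6296, -0.2491, 0.0431]
ee_rot: [0.597, 1.569, -1.049]
ft_force: [-0.8, 0.2, -1.0]
width: 0.291
```

```bash
python3 - <<'E'
from h import *
settle(4); nose(); plan(*jig_tgt(.033,.052,0))
E
```

```text
nose depth mm 26.712766644342135 lat 0.1 z 52.2 tail up deg 0.09 yaw err 0.08 F [ 0.2  0.1 -0.7] w 2.73
t 44.23 pos [ 0.6297 -0.2488  0.0431] F [ 0.2  0.1 -0.7] w 2.73
 turn [ 0.0015  0.0015 -0.0009] deg 0.1  shift cm if now [ 0.03 -0.03 -0.63] after turn [ 0.03 -0.03 -0.63]
```

>>> move_arm(commands=[[2,0.02,-0.02,-0.6,0,0,0]])

```text
time: 44.35
tcp_pos: [0.6299, -0.243, 0.0429]
ee_rot: [0.554, 1.569, -1.091]
ft_force: [0.8, -0.3, -1.0]
width: 0.288
```

```bash
python3 - <<'E'
from h import *
settle(4); nose()
E
```

```text
nose depth mm 32.82546620679806 lat -0.1 z 52.0 tail up deg 0.09 yaw err 0.09 F [ 0.   0.4 -0.4] w 2.72
```

>>> move_arm(commands=[[2,0,0,-0.35,0,0,0]])

```text
time: 44.68
tcp_pos: [0.6301, -0.2394, 0.0429]
ee_rot: [0.534, 1.569, -1.11]
ft_force: [0.9, -0.3, -0.8]
width: 0.289
```

```bash
python3 - <<'E'
from h import *
settle(4); nose()
E
```

```text
nose depth mm 36.44150086126051 lat -0.1 z 52.0 tail up deg 0.08 yaw err 0.1 F [-0.5 -1.5 -1. ] w 2.72
```

>>> move_arm(commands=[[2,0,0,-0.3,0,0,0]])

```text
time: 45.0
tcp_pos: [0.6301, -0.2389, 0.0431]
ee_rot: [0.166, 1.564, -1.479]
ft_force: [-1.4, -8.5, -1.1]
width: 0.291
```

```bash
python3 - <<'E'
from h import *
settle(3); nose()
E
```

```text
nose depth mm 36.530645232898685 lat -0.1 z 51.9 tail up deg 0.38 yaw err 0.03 F [-0.6 -6.2 -1.4] w 2.71
```

>>> move_arm(commands=[[2,0,0,-0.5,0,0,0],[2,0,0,-0.5,0,0,0]])

```text
time: 45.4
tcp_pos: [0.6299, -0.2392, 0.044]
ee_rot: [0.108, 1.546, -1.541]
ft_force: [-1.5, -9.9, -3.0]
width: 0.289
```

```bash
python3 - <<'E'
from h import *
settle(3); nose();plan(*jig_tgt(.036,.052,0))
E
```

```text
nose depth mm 36.49344173219215 lat -0.0 z 51.4 tail up deg 1.41 yaw err -0.2 F [ -1.1 -10.3  -1.1] w 2.71
t 45.55 pos [ 0.6299 -0.2392  0.044 ] F [ -1.1 -10.3  -1.1] w 2.71
 turn [-0.0035  0.0245 -0.0028] deg 1.4  shift cm if now [0.12 0.02 0.03] after turn [0.12 0.02 0.03]
```

>>> move_arm(commands=[[2,0.1,0,0,0,0.024,0]])

```text
time: 45.68
tcp_pos: [0.6299, -0.2397, 0.0433]
ee_rot: [1.427, 1.568, -0.223]
ft_force: [0.3, 0.1, -1.2]
width: 0.289
```

```bash
python3 - <<'E'
from h import *
settle(3); nose()
E
```

```text
nose depth mm 36.404763897295076 lat -0.1 z 52.1 tail up deg -0.04 yaw err -0.24 F [ 0.2  0.5 -0.5] w 2.74
```

>>> move_arm(commands=[[3.2,0,0,0,0,0,0],[5,0,0,0,0,0,0],[5,0,0,0,0,0,0],[5,0,0,0,0,0,0],[5,-2,0,0,0,0,0],[5,-4,0,0,0,0,0],[5,-5,0,0,0,0,0],[5,-3,0,5,0,0,0],[5,0,0,5,0,0,0]])

```text
time: 46.95
tcp_pos: [0.6243, -0.3351, 0.1958]
ee_rot: [1.46, 1.56, -0.181]
ft_force: [0.2, -0.0, -0.6]
width: 0.533
```

```bash
python3 - <<'E'
from h import *
settle(3); plan(*jig_tgt(.036,.052,0)); s=telemetry.sense(); print(s['tcp_pos'].tolist(),s['ee_rot'].tolist())
snap('wrist','w20.png')
im=snap('scene','s20.png')[:,:,::-1];cv2.imwrite('pics/s20c.png',cv2.resize(im[180:280,90:230],None,fx=5,fy=5,interpolation=cv2.INTER_CUBIC))
print('tail top pred',w2px('wrist',loc(JIG,.034,0,.066)),w2px('wrist',loc(JIG,.034,0.014,.052)),w2px('wrist',loc(JIG,.034,-.014,.052)),'lip',w2px('wrist',loc(JIG,.064,0,.046)),'front edge',w2px('wrist',loc(JIG,-.05,0,.082)))
E
```

```text
t 47.1 pos [ 0.6223 -0.3362  0.1907] F [ 0.6  0.5 -0.4] w 4.98
 turn [ 0.0001 -0.0024 -0.0038] deg 0.3  shift cm if now [ 1.482e+01 -1.000e-02 -9.660e+00] after turn [14.79  0.05 -9.7 ]
[0.6223224681028413, -0.33615058137901205, 0.19072865584853782] [2.1266644556978225, 1.566315073107039, 0.48081408799619463]
tail top pred [254.54745348 140.82307629] [269.81520278 138.85089144] [239.25393302 138.74079351] lip [254.41185804 169.49066241] front edge [254.98296638  32.98647891]
```

View pics/s20c.png

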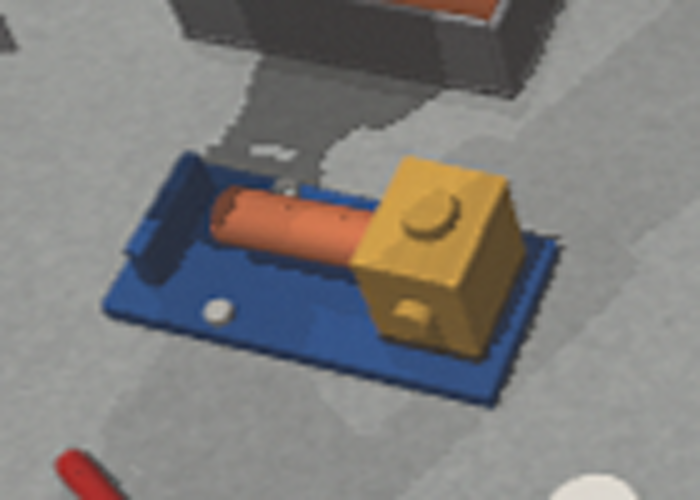

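View pics/w20.png

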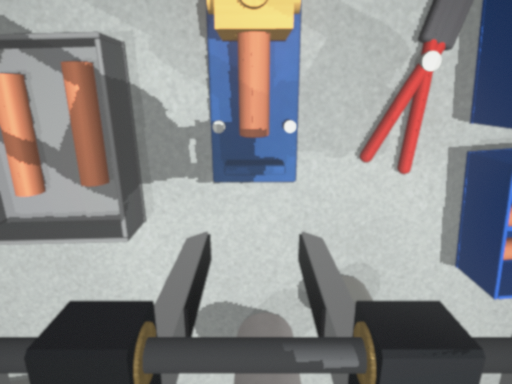

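```bash
python3 - <<'E'
from h import *
im=cv2.imread('pics/w20.png');cv2.imwrite('pics/w20c.png',cv2.resize(im[0:190,195:315],None,fx=3.1,fy=3.1,interpolation=cv2.INTER_CUBIC))
im=snap('top','t20.png')[:,:,::-1];cv2.imwrite('pics/t20c.png',cv2.resize(im[80:240,90:400],None,fx=2.5,fy=2.5,interpolation=cv2.INTER_CUBIC))
E
```

```text
(no output)
```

View pics/w20c.png

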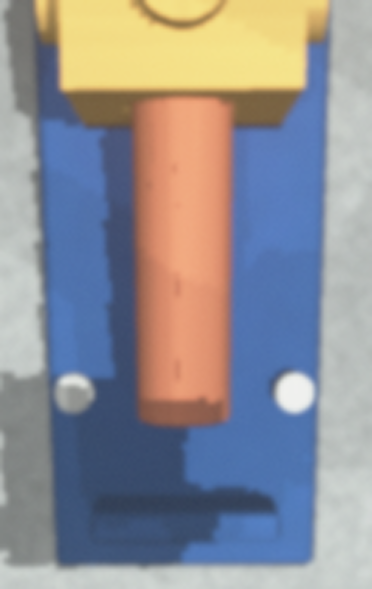

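View pics/t20c.png

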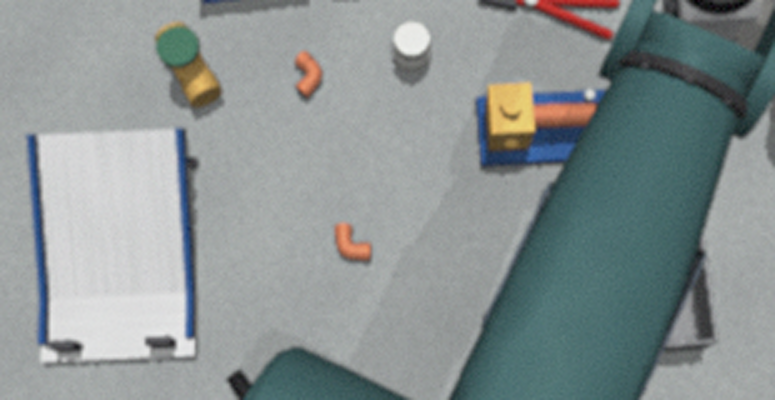

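```bash
python3 - <<'E'
from h import *
print(env.close_job())
E
```

```text
the job is handed in; nothing more can be done
None
```

I found the round tube, seated it in the jig, put the two dented ones in the grey scrap box, and handed the job in at about 47 s of the 210 s allowed. Only three tubes were on the table.

- **Roll test:** I laid each tube on the ramp in turn. The first two stayed where they were laid, so each went straight into the scrap box. The third rolled down to the posts.
- **Jig:** I carried the round tube's tail over the lip at 7°, put the nose about 9.5 mm into the mouth, levelled it and slid it in. It stopped against a steady push of about 10 N at 36.4 mm; the socket is 36 mm deep.
- **Last checks:** After letting go, the wrist picture showed the tail within about 1 mm of where a fully seated tube should end. Both dented tubes were in the box, and the elbows, jar and valve looked unmoved. The gripper was well clear of everything.
- **Hard touches:** While going back for the first dented tube, the fingertips pressed on the slope with about 44 N at the wrist. That is under the 120 N wrist limit, and as far as I can tell only the fingertips touched. When I laid that same tube down, the wrist force reached about 33 N.

No check failed. The camera predictions sat about 4 pixels off in the final wrist picture, but the jig's front edge and the tube's tail were off by the same amount.

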